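Load the bench holders of a laboratory with the matching vessels

ROBOT

A 6-joint arm with a two-finger parallel gripper is mounted at the origin on the work surface. World frame = base frame: x ahead of the robot, y to its left, z up, the work surface at z = 0. Lengths are in mm, angles in rad, forces in N, time in s.
With the tool pointing down it reaches from about 350 to 875 mm from the base axis. Payload 4.2 kg.
Tool frame: the origin (TCP) lies at the very end of the fingers, on their centre line; the grasp point (between the pads) lies arm.hold_point_z behind it (arm.hold_point_z is the distance from the TCP to the grasp point, in mm); z points along the fingers, y is the direction in which the jaws open and shut (so a half turn about z gives the same grasp; the last joint's range is limited). The gripper opens to 85 mm and grips with 20 to 120 N. Pads are 22 mm wide; open, the fingers measure 114 mm over their backs; the gripper's body (76 mm by 85 mm) begins 54 mm behind the grasp point. The pads swing forward as they close: fully open they stand 13 mm farther back than shut.
Start: joints at [-1.064, 0.385, 0.008, 0, -1.194, -0.259], TCP at [153.312, -605.883, 209.912] pointing down, gripper open.
Joint ranges: [-3.14, 3.14], [-1.21, 2.06], [-1.07, 1.41], [-3.16, 2.05], [-2.99, -0.16], [-3.1, 3.1]. Speed limits (rad/s): [2.79, 2.79, 3.14, 3.14, 3.14, 3.14].

INTERFACE

Orientations are given as a unit quaternion [x, y, z, w].
In Python, from bench import arm gives the robot as it stands.
- The arm moves only by the tool step_arm, never from a script. Its argument "series" is a list of rows, each a list of 6 numbers: the shift along the world's x, y, z scaled (see below), then the turn, a rotation vector about the world's x, y, z scaled (see below). A call has 1 to 12 rows; each row is the pose to reach, as a shift and turn from the pose commanded when the call began; what a row does not reach only later rows make up. The controller multiplies each number of a shift by 400 mm and each number of a turn by pi/2 rad. A row lasts 1/12 s, in which the tool goes at most 41.7 mm and 7.16 degrees, less where a joint would pass 70% of its speed; a pose out of reach is approached as far as the arm can. A call with a number of a shift or a turn outside -1 to 1 is refused whole. A call with a gripper value outside its range is refused whole. "jaw" is the opening, from -1 (shut) to 1 (fully open), set as the call begins (left out, the last holds). The fingers move at their own pace and stop on an object; the grip force is fixed at half the most. Time passes only in rows, so rows that repeat a pose let the fingers close. It gives the time, the measured TCP pose, the force and the opening at its end, in the units of the state.
- arm.read_state(): the state, without advancing time (a new reading comes with each control period).
- arm.get_image(name): name is "scene" or "side" or "wrist"; returns a dict with "image" (420x560x3 uint8, red, green, blue), "camera_matrix" (3x3 intrinsics, pixels), "k1" (the pictures are not rectified: a ray, as slopes to the right and down, at radius r is drawn at 1 + k1 r^2 times it, then the intrinsics apply), "world_from_camera" (4x4, takes a point from camera to world coordinates). Camera axes: x right, y up, looking along -z (the intrinsics and any distortion apply to the point x, -y, -z); pixel columns grow to the right and rows downward; lengths in mm; the calibration is good to about 2 mm. A picture is of the moment at which its call begins. There is no depth.
- arm.job_done(): hands the job in, once; it reports no verdict.
The state is a dict: "clock": time; "joints": joint angles; "joint_vel": joint speeds; "joint_efforts": joint torques, N m; "position": TCP position; "ee_rot": TCP orientation; "contact_force": force on the tool from outside, world axes, zero at the start; "wrist_torque": the same for the moment, N m; "gripper_width": finger opening in mm.
Only numpy, scipy, OpenCV 4.12 (cv2) and the standard library are available. Lean on these libraries where they do the work, as an engineer would, in place of code of your own. Each camera call takes 0.05 s, during which the arm holds its last target.

TASK

Set up the bench for the next run: put the round bottle, the square bottle, the oblong tip box and the small vial each into the rimmed holder that has its shape and size, standing upright and flat on the holder's floor, wholly inside the rim. Set each one down rather than letting it fall, do not knock any of them over, and leave the rubber stopper and the brass weight standing where they are.

Things in the scene. Friction and masses are not known exactly. Their poses are not given: they have to be found in the camera images.
- round_bottle_mid (a point): round amber bottle with a white cap, loose, upright, 54 mm in diameter up to 64 mm above its foot, 95 mm tall with the 36 mm wide cap, 140 to 280 g. The point lies on its axis half-way up, 47.5 mm above its foot; z up
- square_bottle_mid (a point): square grey plastic bottle with a white round cap, loose, upright, body 48 x 48 mm and 70 mm high, 95 mm tall with the 36 mm wide cap, 140 to 280 g. The point lies on its axis half-way up, 47.5 mm above its foot; x and y square to its flat sides, z up
- tip_box_mid (a point): closed oblong pipette-tip box with green base and white lid (one solid piece), loose, 84 mm along x, 54 mm along y, 60 mm high, 85 to 170 g. The point is its centre, 30 mm above its foot; z up
- vial_mid (a point): small round amber vial with a white cap, loose, upright, 34 mm in diameter, 60 mm tall, 40 to 85 g. The point lies on its axis half-way up, 30 mm above its foot; z up
- round_holder_seat (a point): large round holder, for the round bottle, 70 mm in diameter inside the rim, 80 mm outside. It is fixed to the bench; bright metal rim with its top 8 mm above the bench and 5 mm thick round a dark floor 3 mm above the bench. The point lies at the centre of the floor's upper face; z up
- square_holder_seat (a point): square holder, for the square bottle, 64 x 64 mm inside the rim, 74 x 74 mm outside, x and y square to its sides. It is fixed to the bench; bright metal rim with its top 8 mm above the bench and 5 mm thick round a dark floor 3 mm above the bench. The point lies at the centre of the floor's upper face; z up
- long_holder_seat (a point): oblong holder, for the tip box, inside the rim 100 mm along x and 70 mm along y, 110 x 80 mm outside. It is fixed to the bench; bright metal rim with its top 8 mm above the bench and 5 mm thick round a dark floor 3 mm above the bench. The point lies at the centre of the floor's upper face; z up
- small_holder_seat (a point): small round holder, for the vial, 50 mm in diameter inside the rim, 60 mm outside. It is fixed to the bench; bright metal rim with its top 8 mm above the bench and 5 mm thick round a dark floor 3 mm above the bench. The point lies at the centre of the floor's upper face; z up
- stopper_mid (a point): red-brown rubber stopper, loose bystander to be left alone, 30 mm wide at the top, 28 mm tall. The point lies on its axis half-way up, 14 mm above the bench; z up
- weight_mid (a point): brass balance weight with a small knob, loose bystander to be left alone, 26 mm in diameter, 32 mm tall. The point lies on its axis half-way up, 16 mm above the bench; z up

How it is judged (in metres and radians):
At the end, for the whole second after the job is handed in: Each stands upright (0.1 rad) and still on its own holder's floor: centre within 12 mm, height within 4 mm; tip box aligned with its holder within 0.25 rad, square bottle within 0.35 rad (any quarter turn); stopper and weight within 15 mm of their start (horizontal distance between round_bottle_mid and round_holder_seat below 0.012 m and z of round_bottle_mid in the frame of round_holder_seat between 0.0435 and 0.0515 m and angle between each of round_bottle_mid, square_bottle_mid, tip_box_mid, vial_mid's own z axis and vertical below 0.1 rad and linear speed of each of round_bottle, square_bottle, tip_box, vial below 0.02 m/s and horizontal distance between square_bottle_mid and square_holder_seat below 0.012 m and z of square_bottle_mid in the frame of square_holder_seat between 0.0435 and 0.0515 m and horizontal distance between tip_box_mid and long_holder_seat below 0.012 m and z of tip_box_mid in the frame of long_holder_seat between 0.026 and 0.034 m and horizontal distance between vial_mid and small_holder_seat below 0.012 m and z of vial_mid in the frame of small_holder_seat between 0.026 and 0.034 m and (angle between the x axis of square_bottle_mid and the x axis of square_holder_seat, either way round below 0.35 rad or angle between the x axis of square_bottle_mid and the y axis of square_holder_seat, either way round below 0.35 rad) and angle between the x axis of tip_box_mid and the x axis of long_holder_seat, either way round below 0.25 rad and distance of each of stopper_mid, weight_mid from where it was at the start of the episode below 0.015 m); the robot touches nothing.
It fails at once if one of the four is let fall from more than 25 mm ((height (world z) of round_bottle_mid above 0.0725 m and contact force between round_bottle and anything else below 0.001 N) or (height (world z) of square_bottle_mid above 0.0725 m and contact force between square_bottle and anything else below 0.001 N) or (height (world z) of tip_box_mid above 0.055 m and contact force between tip_box and anything else below 0.001 N) or (height (world z) of vial_mid above 0.055 m and contact force between vial and anything else below 0.001 N)).
It fails at once if one of the four is knocked over (angle between any of round_bottle_mid, square_bottle_mid, tip_box_mid, vial_mid's own z axis and vertical above 0.8 rad).
It fails at once if the stopper or the weight is shifted by more than 15 mm (distance of any of stopper_mid, weight_mid from where it was at the start of the episode above 0.015 m).
It also fails if it takes over 134 s, if anything falls off the work surface, if the arm or the gripper's body presses on something with over 40 N, if the wrist force passes 120 N, or if a joint passes its speed limit or range.

## Working session

There is one attempt and no reset: what is moved stays moved. The work goes in short steps, Python scripts to look and compute and a tool call to move; the robot and the scene stay as the last step left them, time stands still between calls to the robot, and variables do not carry over. Pictures are saved under pics/ and viewed, and the job is handed in when it is done.

Besides the shell and the picture viewer there is one more tool, called after "Emit:" by a JSON object that holds its "api" and its "payload". step_arm: Moves the arm, as the interface text tells. Shifts and turns lie within -1 to 1; 1 stands for 400 mm of shift or pi/2 rad of turn. Its arguments: {"type":"object","properties":{"series":{"type":"array","items":{"type":"array","items":{"type":"number","minimum":-1,"maximum":1}}},"jaw":{"type":"number"}},"required":["series"]}

```bash
ls; mkdir -p pics; python3 - <<'E'
from bench import arm
import cv2
print(arm.read_state(), arm.hold_point_z)
for n in ["scene","side","wrist"]:
    d=arm.get_image(n); cv2.imwrite(f"pics/{n}0.png",d["image"][:,:,::-1])
    print(n,d["camera_matrix"],d["k1"],d["world_from_camera"])
E
```

```text
pics
{'clock': 0.0, 'joints': array([-1.06438327e+00,  3.85566716e-01,  6.65229505e-03, -4.86624226e-04,
       -1.19399216e+00, -2.58607352e-01]), 'joint_vel': array([ 7.73790300e-05,  5.28925740e-04, -3.93962925e-04, -2.30681796e-04,
        2.36212790e-04, -4.78528878e-04]), 'joint_efforts': array([ 8.12273265e-05, -3.92286301e+01,  1.88402349e+01,  4.18598950e+00,
       -4.44945035e-03,  6.56559990e-06]), 'position': array([ 153.16882196, -605.30676799,  208.82768763]), 'ee_rot': array([-1.23496920e-01,  9.92344369e-01,  1.06328106e-03, -1.84021180e-04]), 'contact_force': array([ 0.31446982, -0.205703  , -0.15906953]), 'wrist_torque': array([0.07438803, 0.02740768, 0.03145364]), 'gripper_width': 84.75447699209977} 18.700000000000003
scene [[433.6850231    0.         283.34551397]
 [  0.         433.6850231  204.82211618]
 [  0.           0.           1.        ]] -0.11093389612207293 [[-8.81218864e-04 -6.19005623e-01  7.85386059e-01  1.33120154e+03]
 [ 9.99967522e-01  5.74635470e-03  5.65099936e-03  2.45854360e+01]
 [-8.01110726e-03  7.85365531e-01  6.18980456e-01  7.11638966e+0
[... 215 characters left out ...]
53369682 [[-9.25316980e-01  2.14109668e-01 -3.12962517e-01  2.30019003e+02]
 [-3.78399801e-01 -4.67972547e-01  7.98633387e-01  7.17426980e+02]
 [ 2.45372635e-02  8.57413987e-01  5.14041999e-01  5.09399948e+02]
 [ 0.00000000e+00  0.00000000e+00  0.00000000e+00  1.00000000e+00]]
wrist [[362.24833766   0.         281.53549797]
 [  0.         362.24833766 214.38614441]
 [  0.           0.           1.        ]] 0.031191888208823938 [[-2.44624564e-01 -9.35507024e-01 -2.54922402e-01  8.91371215e+01]
 [ 9.69617042e-01 -2.35674026e-01 -6.55785416e-02 -6.22293344e+02]
 [ 1.27059745e-03 -2.63219228e-01  9.64735209e-01  3.72982650e+02]
 [ 0.00000000e+00  0.00000000e+00  0.00000000e+00  1.00000000e+00]]
```

View pics/scene0.png

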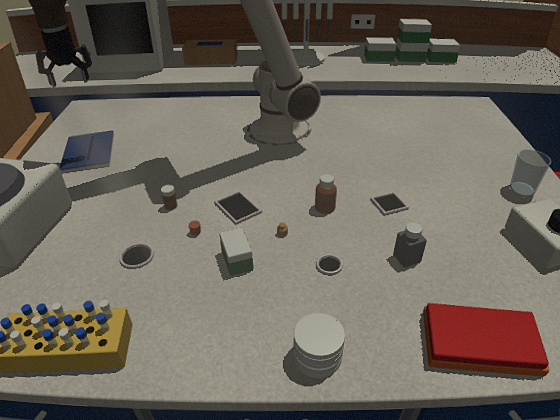

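View pics/side0.png

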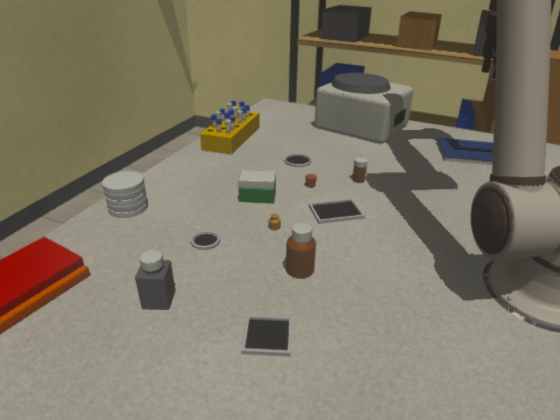

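View pics/wrist0.png

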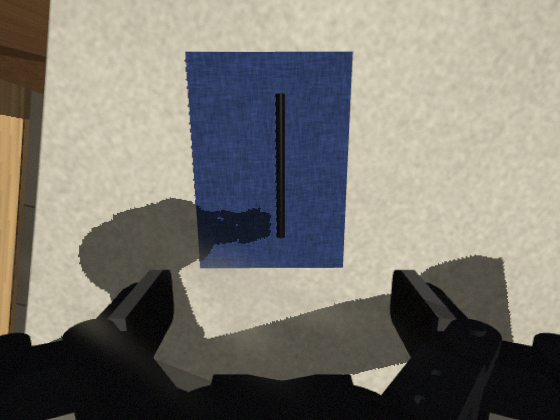

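The scene and side views both show all four items, all four holders, and the two bystanders. In the scene view the round bottle is at (326,195), square bottle (409,245), box (237,252), vial (169,197), stopper (194,228) and weight (282,230). I'll enlarge crops to read pixels.

```bash
cat > h.py <<'E'
import numpy as np, cv2
def proj(d,P):
    T=d["world_from_camera"];K=d["camera_matrix"]
    P=np.atleast_2d(P).astype(float)
    c=(P-T[:3,3])@T[:3,:3]
    s=np.c_[c[:,0]/-c[:,2],-c[:,1]/-c[:,2]]
    r2=(s**2).sum(1,keepdims=True)
    s=s*(1+d["k1"]*r2)
    return s@K[:2,:2].T+K[:2,2]
def ray(d,uv):
    K=d["camera_matrix"];T=d["world_from_camera"]
    q=(np.array(uv,float)-K[:2,2])/np.array([K[0,0],K[1,1]])
    s=q.copy()
    for _ in range(30): s=q/(1+d["k1"]*(s@s))
    v=T[:3,:3]@np.array([s[0],-s[1],-1]); return T[:3,3],v/np.linalg.norm(v)
def onz(d,uv,z):
    o,v=ray(d,uv); return o+v*(z-o[2])/v[2]
def tri(obs):
    A=np.zeros((3,3));b=np.zeros(3)
    for d,uv in obs:
        o,v=ray(d,uv);M=np.eye(3)-np.outer(v,v);A+=M;b+=M@o
    X=np.linalg.solve(A,b)
    res=[np.linalg.norm(proj(d,X)[0]-uv) for d,uv in obs]
    return X,res
def circ(c,r,z,n=60):
    a=np.linspace(0,2*np.pi,n,endpoint=False)
    return np.c_[c[0]+r*np.cos(a),c[1]+r*np.sin(a),np.full(n,z)]
def rect(c,lx,ly,yaw,z):
    p=np.array([[-1,-1],[1,-1],[1,1],[-1,1]])*[lx/2,ly/2]
    R=np.array([[np.cos(yaw),-np.sin(yaw)],[np.sin(yaw),np.cos(yaw)]])
    return np.c_[p@R.T+c[:2],np.full(4,z)]
E
python3 - <<'E'
import cv2,numpy as np
def crop(n,x0,y0,w,h,s,o):
    im=cv2.imread(f"pics/{n}.png")[y0:y0+h,x0:x0+w]
    im=cv2.resize(im,None,fx=s,fy=s,interpolation=cv2.INTER_CUBIC)
    for x in range((x0+9)//10*10,x0+w,10):
        cv2.line(im,((x-x0)*s,0),((x-x0)*s,5),(0,255,255),1)
        if x%20==0: cv2.putText(im,str(x),((x-x0)*s,16),0,.4,(0,0,255),1)
    for y in range((y0+9)//10*10,y0+h,10):
        cv2.line(im,(0,(y-y0)*s),(5,(y-y0)*s),(0,255,255),1)
        if y%20==0: cv2.putText(im,str(y),(6,(y-y0)*s+4),0,.4,(0,0,255),1)
    cv2.imwrite(f"pics/{o}.png",im)
crop("scene0",110,175,160,110,5,"sc1")
crop("scene0",260,165,160,115,5,"sc2")
crop("side0",180,140,200,100,4,"sd1")
crop("side0",130,215,200,145,4,"sd2")
E
```

```text
(no output)
```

View pics/sc1.png

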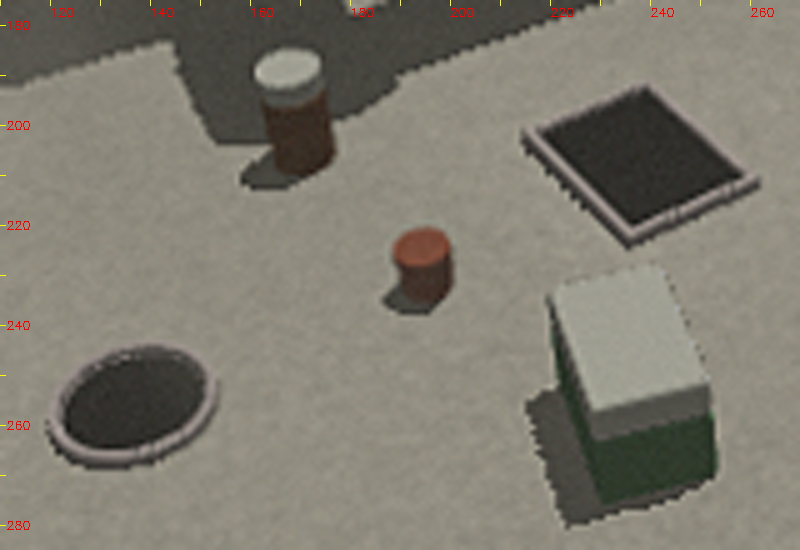

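View pics/sc2.png

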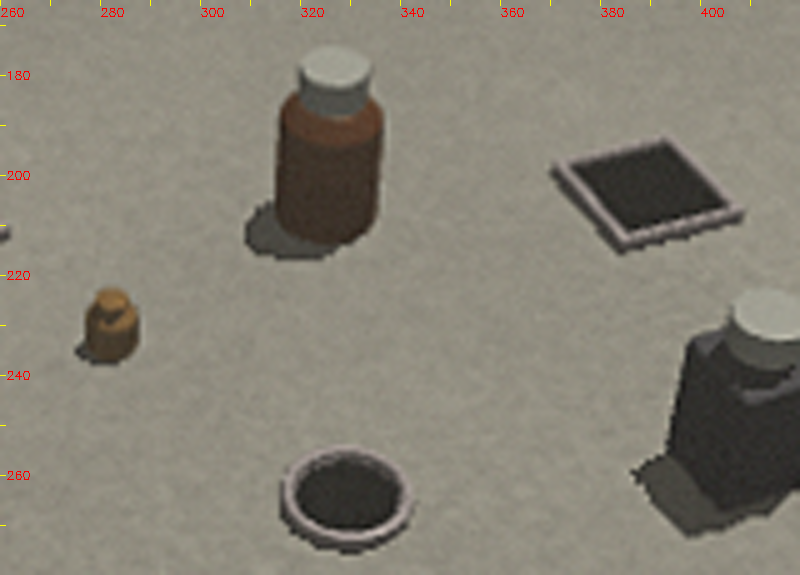

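View pics/sd1.png

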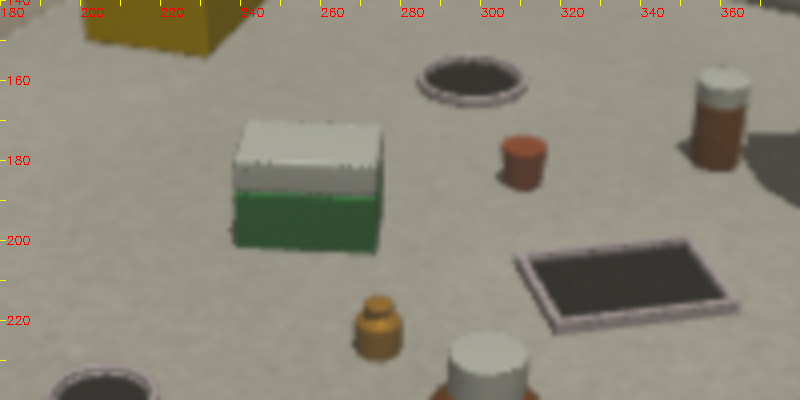

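View pics/sd2.png

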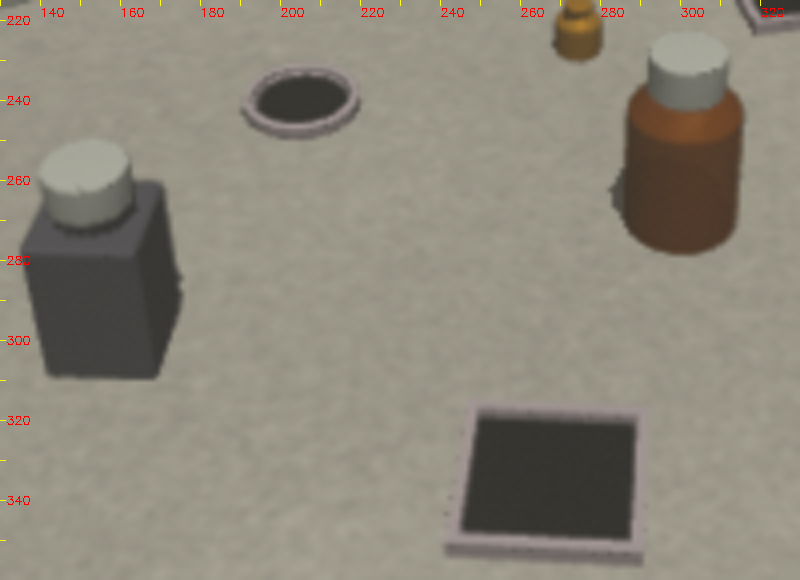

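```bash
python3 - <<'E'
import cv2
im=cv2.imread("pics/scene0.png")[215:285,380:440]
cv2.imwrite("pics/sc3.png",cv2.resize(im,None,fx=8,fy=8,interpolation=cv2.INTER_CUBIC))
E
```

```text
(no output)
```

View pics/sc3.png

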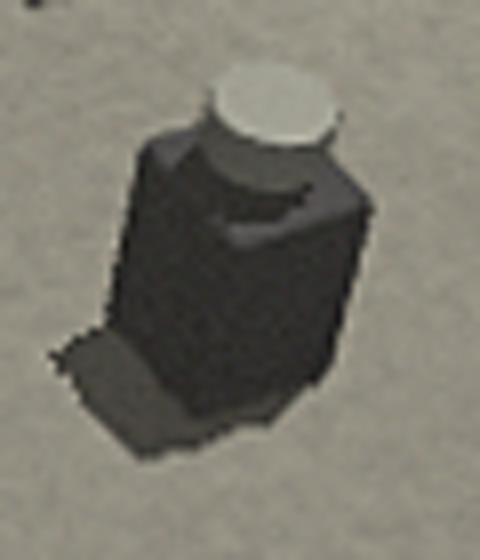

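```bash
python3 - <<'E'
from bench import arm
from h import *
import pickle
S=arm.get_image("scene");D=arm.get_image("side")
pickle.dump((S,D),open("cams.pkl","wb"))
np.set_printoptions(precision=1,suppress=True)
for n,a,b in [("vialcap",(167.6,188.8),(361,160)),("roundcap",(327.2,178.2),(302,228.2)),("sqcap",(414.1,227.9),(151.5,256.5)),
 ("roundH",(136.6,255.6),(298,159.6)),("smallH",(329.4,264),(205.2,239.8)),
 ("stopper top",(194.5,224.3),(311,176)),("weight knob",(282,224),(274.2,215))]:
    X,r=tri([(S,a),(D,b)]);print(n,X,np.array(r))
def poly(n,ps,pd,z):
    A=np.array([onz(S,p,z) for p in ps]);B=np.array([onz(D,p,z) for p in pd])
    for a,p in zip(A,ps):
        j=np.argmin(np.linalg.norm(B-a,axis=1)); X,r=tri([(S,p),(D,pd[j])]); print(n,j,a,B[j],"tri",X,np.array(r))
    print(" centres",A.mean(0),B.mean(0))
    for Q in (A,B):
        e=np.roll(Q,-1,0)-Q; print("  len",np.linalg.norm(e,axis=1),"ang",np.arctan2(e[:,1],e[:,0]))
poly("longH",[(214.8,201.6),(239,192.2),(262,211),(236,222.6)],[(309,204.8),(352,199.8),(364.5,215.8),(319.8,222)],8)
poly("box",[(220.2,233.8),(242,227.6),(252,251.6),(228.6,257.4)],[(242,170.2),(275.5,171),(274.8,181.8),(238.8,180.8)],60)
poly("sqH",[(370.6,198.8),(393.6,193),(409,207.4),(384.4,214.2)],[(248,317),(291.2,317),(290.2,353),(241.5,351)],8)
poly("sqB",[(398.1,233.8),(426.5,240.6),(409,245.6)],[(136,277.5),(164.2,278.5),(170.5,260.5)],70)
E
```

```text
vialcap [ 426.  -283.5   55.7] [0.8 0.8]
roundcap [435.7 127.6  92.2] [0.8 1.2]
sqcap [626.4 302.1  91.7] [1.1 1.5]
roundH [ 615.8 -327.8    1. ] [1.  0.8]
smallH [645.9 121.1   2.1] [0.8 0.9]
stopper top [ 531.8 -199.8   25. ] [0.9 0.9]
weight knob [538.4  14.3  29.3] [0.6 0.6]
longH 1 [ 422.9 -164.1    8. ] [ 410.7 -158.7    8. ] tri [ 413.1 -166.7    2. ] [0.5 0.6]
longH 2 [ 381.6 -102.9    8. ] [366.  -99.9   8. ] tri [ 368.6 -105.9    1.4] [1.  1.3]
longH 3 [463.6 -36.8   8. ] [449.9 -33.8   8. ] tri [453.  -38.9   2. ] [1.  1.1]
longH 0 [ 509.1 -100.1    8. ] [496.5 -93.5   8. ] tri [ 500.  -102.     1.6] [0.5 0.5]
 centres [ 444.3 -101.     8. ] [430.8 -96.5   8. ]
  len [ 73.8 105.3  77.9 107.4] ang [ 2.2  0.7 -0.9 -2.5]
  len [107.7  73.8 106.7  75.7] ang [-2.5  2.2  0.7 -0.9]
box 1 [ 608.3 -123.2   60. ] [ 596.4 -126.2   60. ] tri [ 599.4 -126.8   56.1] [1.6 1.6]
box 2 [587.4 -75.6  60. ] [575.3 -74.2  60. ] tri [578.9 -78.1  55.3] [1.1 1.1]
box 3 [665.5 -48.3  60. ] [652.  -44.1  60. ] tri [657.3 -50.4  54.3] [1.  0.9]
box 0 [682.8 -96.9  60. ] [671.1 -96.3  60. ] tri [675
[... 333 characters left out ...]
9 1.7]
sqH 3 [452.3 347.    8. ] [442.7 347.2   8. ] tri [445.3 347.1   4.3] [1.  1.8]
sqH 0 [479.6 276.8   8. ] [465.  281.7   8. ] tri [469.  278.    1.1] [0.8 1.3]
 centres [433.9 298.5   8. ] [421.2 301.2   8. ]
  len [72.  69.2 75.2 69.8] ang [ 1.9  0.4 -1.2 -2.8]
  len [69.5 72.9 71.8 69.2] ang [-2.7  1.9  0.4 -1.2]
sqB 2 [623.1 272.8  70. ] [610.9 273.7  70. ] tri [615.5 272.6  65.6] [1.4 1.9]
sqB 0 [646.  331.1  70. ] [634.8 332.2  70. ] tri [639.6 331.2  65.9] [1.2 1.8]
sqB 0 [661.1 288.8  70. ] [634.8 332.2  70. ] tri [649.1 304.5  50.7] [5.  6.7]
 centres [643.4 297.6  70. ] [612.9 307.2  70. ]
  len [62.6 44.9 41.3] ang [ 1.2 -1.2 -2.7]
  len [45.  45.6 63.2] ang [-2.8 -1.2  1.2]
```

Emit:
{"api": "step_arm", "payload": {"series": [[0.475,0.75,0.475,0,0,0],[0.475,0.75,0.475,0,0,0],[0.475,0.75,0.475,0,0,0],[0.475,0.75,0.475,0,0,0],[0.475,0.75,0.475,0,0,0],[0.475,0.75,0.475,0,0,0],[0.475,0.75,0.475,0,0,0],[0.475,0.75,0.475,0,0,0],[0.475,0.75,0.475,0,0,0],[0.475,0.75,0.475,0,0,0],[0.475,0.75,0.475,0,0,0]], "jaw": 1}}

```text
clock: 1.17
position: [345.7, -303.8, 403.5]
ee_rot: [-0.126, 0.992, -0.002, 0.003]
contact_force: [0.4, -0.3, 0.8]
gripper_width: 85.3
```

Emit:
{"api": "step_arm", "payload": {"series": [[0.3,0.5,0,0,0,0],[0.3,0.5,0,0,0,0],[0.3,0.5,0,0,0,0],[0.3,0.5,0,0,0,0],[0.3,0.5,0,0,0,0],[0.3,0.5,0,0,0,0],[0.3,0.5,0,0,0,0],[0.3,0.5,0,0,0,0],[0.3,0.5,0,0,0,0],[0.3,0.5,0,0,0,0]]}}

```text
clock: 2.0
position: [462.8, -106.9, 400.0]
ee_rot: [-0.123, 0.992, -0.0, -0.0]
contact_force: [0.2, -0.6, -1.3]
gripper_width: 85.4
```

```bash
cat > shot.py <<'E'
import sys,pickle,cv2,json
from bench import arm
n=sys.argv[1];d=arm.get_image("wrist");s=arm.read_state()
pickle.dump((d,s),open(f"{n}.pkl","wb"))
cv2.imwrite(f"pics/{n}.png",cv2.resize(d["image"][:,:,::-1],(800,600),interpolation=cv2.INTER_CUBIC))
print(s["position"].round(1),s["joints"].round(3),s["gripper_width"])
E
python3 shot.py w1
```

```text
[ 462.7 -106.9  400. ] [ 0.116  0.045  0.031  0.    -1.557 -1.441] 85.4346037650417
```

View pics/w1.png

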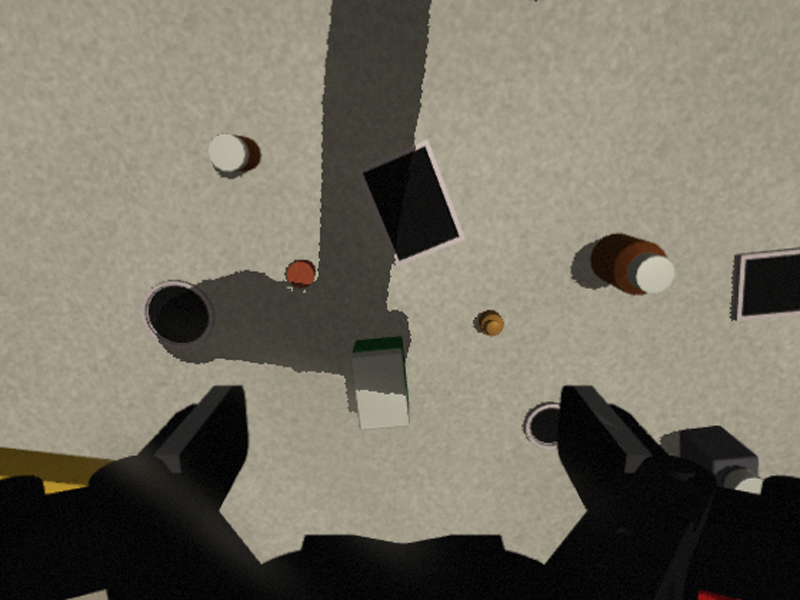

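The wrist view shows vial (230,152), round bottle cap (655,274), box lid (383,400), stopper (300,273), weight (490,322), the long holder (412,202), round holder (179,313) and small holder (545,425). The square holder and square bottle are partly cut off on the right, so I'll take a second view, shifted.

Emit:
{"api": "step_arm", "payload": {"series": [[0.35,0.4,0,0,0,0],[0.35,0.4,0,0,0,0],[0.35,0.4,0,0,0,0],[0.35,0.4,0,0,0,0],[0.35,0.4,0,0,0,0],[0.35,0.4,0,0,0,0],[0.35,0.4,0,0,0,0],[0.35,0.4,0,0,0,0],[0.35,0.4,0,0,0,0]]}}

```text
clock: 2.8
position: [602.8, 52.6, 400.8]
ee_rot: [-0.123, 0.992, -0.0, 0.001]
contact_force: [-0.2, 0.8, -0.1]
gripper_width: 85.5
```

```bash
python3 shot.py w2
```

```text
[602.6  52.5 401.1] [ 0.354  0.29   0.333  0.    -1.612 -1.679] 85.46805948341718
```

View pics/w2.png

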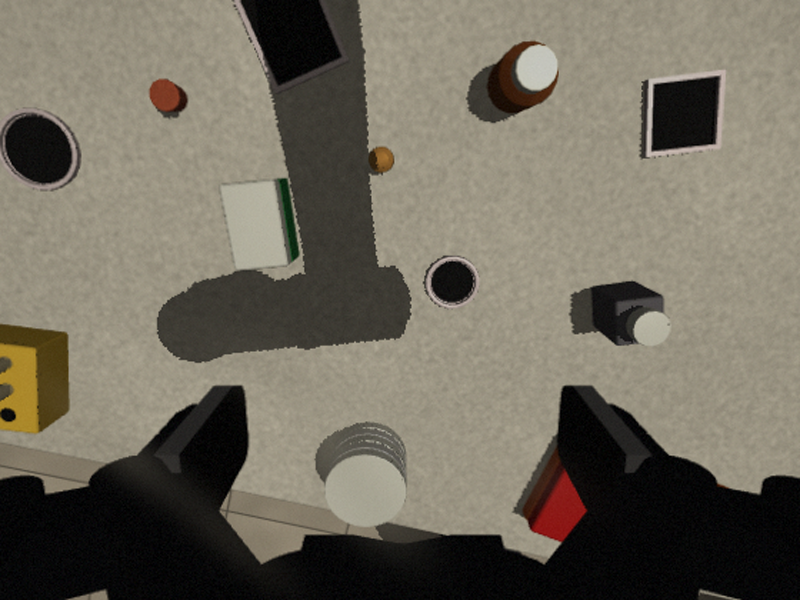

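```bash
cat > crop.py <<'E'
import sys,pickle,cv2,numpy as np
# crop.py shot out s x0 y0 w h [x0 y0 w h ...] tiles in native px
n,o,s=sys.argv[1],sys.argv[2],int(sys.argv[3]);v=list(map(int,sys.argv[4:]))
I=np.ascontiguousarray(pickle.load(open(n+".pkl","rb"))[0]["image"][:,:,::-1])
I=cv2.convertScaleAbs(I,alpha=1.5,beta=15)
T=[]
for i in range(0,len(v),4):
    x0,y0,w,h=v[i:i+4]
    im=cv2.resize(I[y0:y0+h,x0:x0+w],None,fx=s,fy=s,interpolation=cv2.INTER_CUBIC)
    for x in range(x0,x0+w):
        if x%5==0: cv2.line(im,((x-x0)*s+s//2,0),((x-x0)*s+s//2,8 if x%10==0 else 4),(0,0,255),1)
        if x%10==0: cv2.putText(im,str(x),((x-x0)*s,20),0,.4,(0,0,255),1)
    for y in range(y0,y0+h):
        if y%5==0: cv2.line(im,(0,(y-y0)*s+s//2),(8 if y%10==0 else 4,(y-y0)*s+s//2),(0,0,255),1)
        if y%10==0: cv2.putText(im,str(y),(9,(y-y0)*s+s//2+4),0,.4,(0,0,255),1)
    T.append(im)
H=max(t.shape[0] for t in T)
T=[cv2.copyMakeBorder(t,0,H-t.shape[0],0,4,cv2.BORDER_CONSTANT) for t in T]
cv2.imwrite(f"pics/{o}.png",np.hstack(T))
print(np.hstack(T).shape)
E
python3 crop.py w1 c1a 8 140 85 45 60   98 190 55 50
python3 crop.py w1 c1b 6 235 90 100 100
python3 crop.py w1 c1c 8 410 155 70 60 
python3 crop.py w2 c2a 6 0 70 60 70   150 120 64 75
python3 crop.py w2 c2b 8 340 22 60 65   292 172 48 50
python3 crop.py w2 c2c 6 440 45 72 70  408 190 70 60
```

```text
(480, 808, 3)
(600, 604, 3)
(480, 564, 3)
(450, 752, 3)
(520, 872, 3)
(420, 860, 3)
```

View pics/c1a.png

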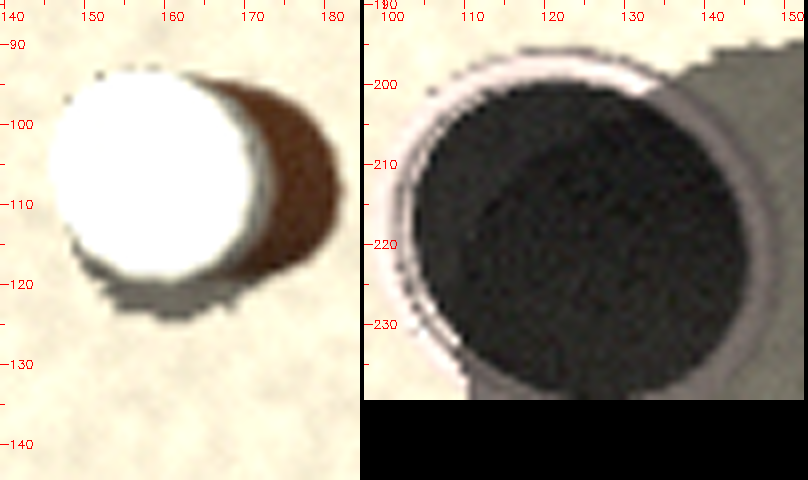

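View pics/c1b.png

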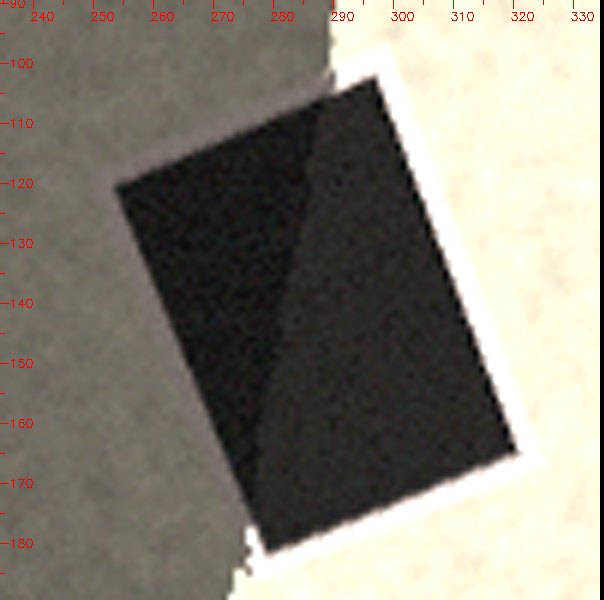

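View pics/c1c.png

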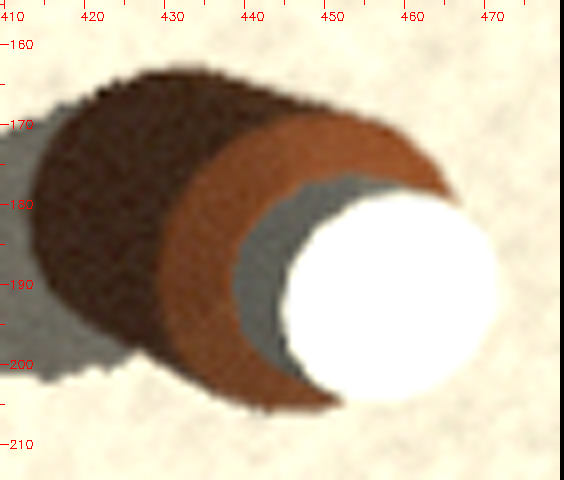

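View pics/c2a.png

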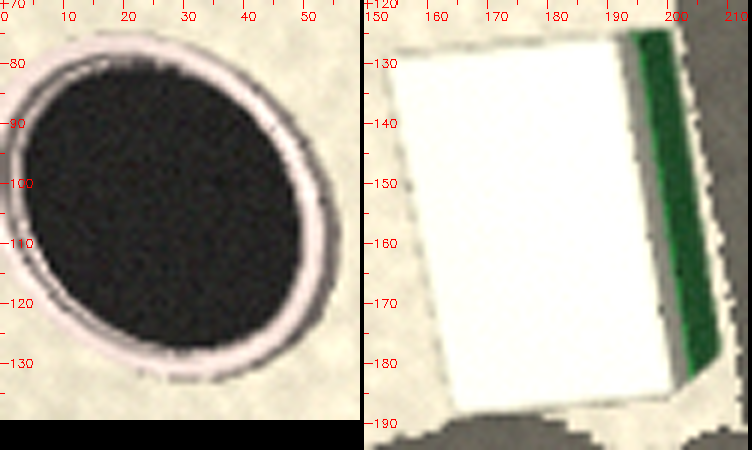

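View pics/c2b.png

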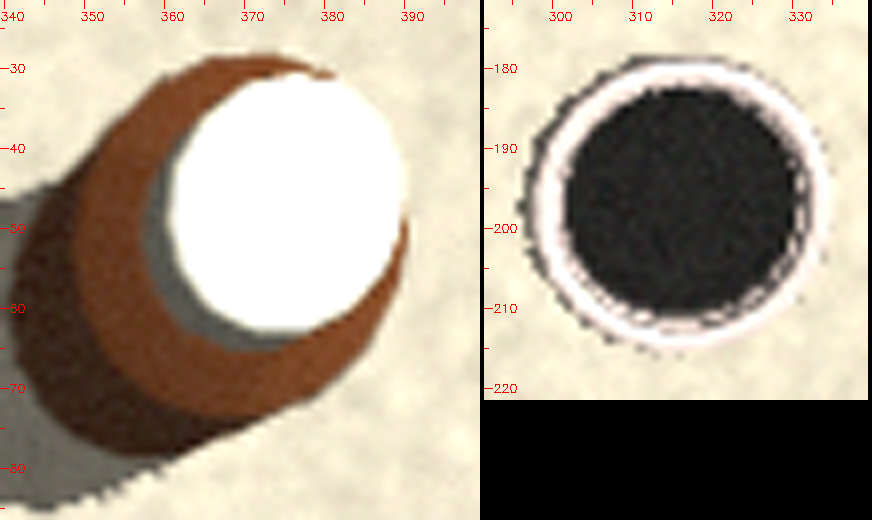

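View pics/c2c.png

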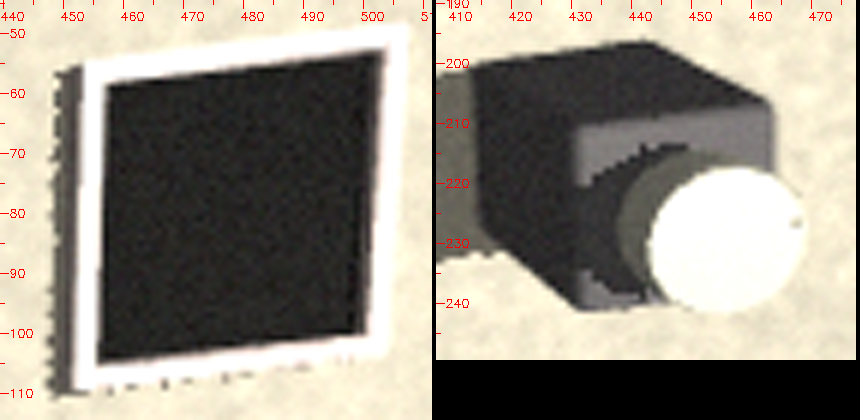

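```bash
python3 - <<'E'
from h import *
import pickle
np.set_printoptions(precision=1,suppress=True)
W1=pickle.load(open("w1.pkl","rb"))[0];W2=pickle.load(open("w2.pkl","rb"))[0];S,D=pickle.load(open("cams.pkl","rb"))
print(W1["world_from_camera"][:3,3],W2["world_from_camera"][:3,3])
def p(n,z,**k):
    print(n,{a:onz(eval(a),u,z).round(1)[:2] for a,u in k.items()},*tri([(eval(a),u) for a,u in k.items()]) if len(k)>1 else"")
p("vial",60,W1=(158.5,106.4),S=(167.6,188.8),D=(361,160))
p("vial",60,W1=(158.5,106.4),S=(167.6,188.8))
p("round",95,W1=(458.5,191.7),W2=(375.5,47),S=(327.2,178.2),D=(302,228.2))
p("round",95,W1=(458.5,191.7),W2=(375.5,47))
p("sq",95,W2=(456.3,229.4),S=(414.1,227.9),D=(151.5,256.5))
p("roundH",5,W1=(124.5,219.4),W2=(26.5,103.5))
p("smallH",8,W2=(316.4,196.8),S=(329.4,264),D=(205.2,239.8))
p("smallH",8,W2=(316.4,196.8),W1=(381.5,297.5))
p("stop",28,W1=(210,190.5),W2=(114.5,66.5),S=(194.5,224.3))
p("wt",30,W1=(342.5,226),W2=(268,111.5))
def poly(n,C,ps,z):
    A=np.array([onz(C,q,z)[:2] for q in ps]); e=np.roll(A,-1,0)-A
    print(n,A.mean(0),"len",np.linalg.norm(e,axis=1),"ang",np.degrees(np.arctan2(e[:,1],e[:,0]))%180);print(A.tolist())
poly("longH",W1,[(253.8,120.5),(297.5,102.2),(321,165),(279,181.5)],4)
poly("box",W2,[(153.8,127.8),(191.3,125.3),(201.5,185.5),(165.2,188.7)],60)
poly("sqH",W2,[(457.2,58.8),(503.3,53.2),(500.3,100.3),(455.7,105.5)],4)
poly("sqB",W2,[(430.5,209.8),(463.5,206.5),(431,241.2)],70)
E
```

```text
[ 398.6 -123.4  564. ] [538.4  36.  564.8]
vial {'W1': array([ 427.8, -284.7]), 'S': array([ 434.9, -279.9]), 'D': array([ 424. , -278.4])} [ 426.9 -284.5   55.9] [np.float64(1.3967567167644956), np.float64(1.0027161856645332), np.float64(0.7789746210707647)]
vial {'W1': array([ 427.8, -284.7]), 'S': array([ 434.9, -279.9])} [ 427.9 -284.1   55.4] [np.float64(1.5610395395452932), np.float64(0.7634464217320456)]
round {'W1': array([436.5, 124.6]), 'W2': array([437. , 124.9]), 'S': array([442.6, 128.1]), 'D': array([433.9, 128.6])} [436.3 126.5  91.8] [np.float64(0.4435031023504728), np.float64(0.8757130247298732), np.float64(1.0000022930842523), np.float64(1.0866031908285418)]
round {'W1': array([436.5, 124.6]), 'W2': array([437. , 124.9])} [436.7 125.1  93.9] [np.float64(0.08101105571650669), np.float64(0.08990703876019365)]
sq {'W2': array([626.4, 300.8]), 'S': array([632.1, 302.2]), 'D': array([622.6, 303. ])} [626.7 302.2  91.9] [np.float64(0.30771015867063034), np.float64(1.0006736597552963), np.float64(1.5885663109577333)]
roundH {'W1': array([ 615.8, -327.9]), 'W2': array([ 615
[... 1039 characters left out ...]
.21143842802775, -103.44213907455112]]
box [628.5 -89.2] len [50.7 82.8 51.6 83.9] ang [108.   20.1 109.3  19.5]
[[597.1933926738216, -127.4343527157062], [581.5002090555834, -79.17764338277573], [659.2375270034108, -50.682711766769884], [676.2595386390134, -99.40068168205285]]
sqH [423.9 299.6] len [63.3 63.2 63.4 63.4] ang [109.9  20.1 110.1  20. ]
[[404.87845804730625, 259.03012348201884], [383.34595709045334, 318.5603832721105], [442.7388690879255, 340.29647835928154], [464.5087233614329, 280.7066728202088]]
sqB [622.2 289.5] len [45.3 64.7 47. ] ang [110.1 156.7  21.1]
[[612.7311956266624, 269.7023017126495], [597.1708147157535, 312.217539749019], [656.567445904207, 286.58355264575107]]
```

The two wrist views agree to within 0.5 mm, and the heights come out right: 93.9 against 95 mm for the bottle top and 5.7 mm for the rim/floor. The fixed cameras are off by 4–7 mm, so I'll rely on the wrist camera. Round bottle first.

Emit:
{"api": "step_arm", "payload": {"series": [[-0.415,0.18,-0.6,0,0,0],[-0.415,0.18,-0.6,0,0,0],[-0.415,0.18,-0.6,0,0,0],[-0.415,0.18,-0.6,0,0,0],[-0.415,0.18,-0.6,0,0,0],[-0.415,0.18,-0.6,0,0,0],[-0.415,0.18,-0.6,0,0,0],[-0.415,0.18,-0.6,0,0,0],[-0.415,0.18,-0.6,0,0,0],[-0.415,0.18,-0.6,0,0,0],[-0.415,0.18,-0.6,0,0,0]]}}

```text
clock: 3.77
position: [439.6, 126.6, 162.3]
ee_rot: [-0.123, 0.992, 0.001, 0.003]
contact_force: [0.2, 0.6, 0.7]
gripper_width: 85.6
```

```bash
python3 shot.py w3; python3 -c "
from bench import arm
for i in range(3): arm.get_image('wrist');print(arm.read_state()['position'])"
```

```text
[439.6 126.6 162.1] [ 6.380e-01  1.410e-01 -4.610e-01  1.000e-03 -9.640e-01 -1.962e+00] 85.53361503646555
[439.30100511 126.49695848 161.71556623]
[438.9619764  126.41466322 161.35657074]
[438.56789254 126.24491717 160.96831439]
```

View pics/w3.png

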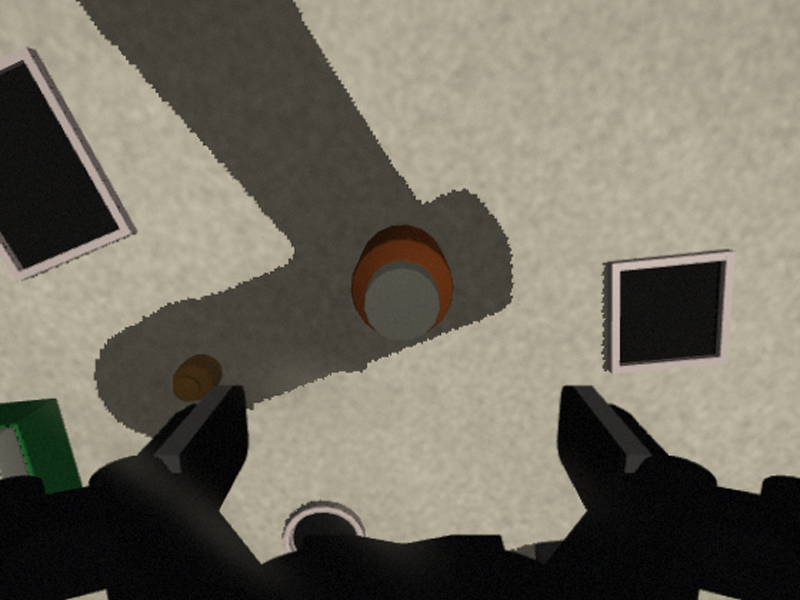

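The bottle cap at (402,300) sits midway between the fingers (pads at about x=245 and 562). Descending.

Emit:
{"api": "step_arm", "payload": {"series": [[0,-0.003,-0.06,0,0,0],[0,-0.003,-0.12,0,0,0],[0,-0.003,-0.18,0,0,0],[0,-0.003,-0.24,0,0,0],[0,-0.003,-0.3,0,0,0],[0,-0.003,-0.325,0,0,0],[0,-0.003,-0.325,0,0,0],[0,-0.003,-0.325,0,0,0],[0,-0.003,-0.325,0,0,0]]}}

```text
clock: 4.72
position: [438.5, 125.5, 30.9]
ee_rot: [-0.124, 0.992, 0.0, 0.001]
contact_force: [0.7, -0.5, -0.3]
gripper_width: 85.7
```

Emit:
{"api": "step_arm", "payload": {"series": [[0,0,0,0,0,0],[0,0,0,0,0,0],[0,0,0,0,0,0],[0,0,0,0,0,0],[0,0,0,0,0,0],[0,0,0,0,0,0],[0,0,0,0,0,0],[0,0,0,0,0,0],[0,0,0,0,0,0],[0,0,0,0,0,0]], "jaw": -1}}

```text
clock: 5.55
position: [438.1, 125.4, 31.3]
ee_rot: [-0.124, 0.992, 0.0, 0.001]
contact_force: [-1.8, 0.6, 6.5]
gripper_width: 50.7
```

```bash
python3 shot.py w4
```

```text
[438.1 125.4  31.3] [ 6.37e-01  3.30e-01 -6.27e-01  1.00e-03 -6.12e-01 -1.96e+00] 51.19826325650228
```

View pics/w4.png

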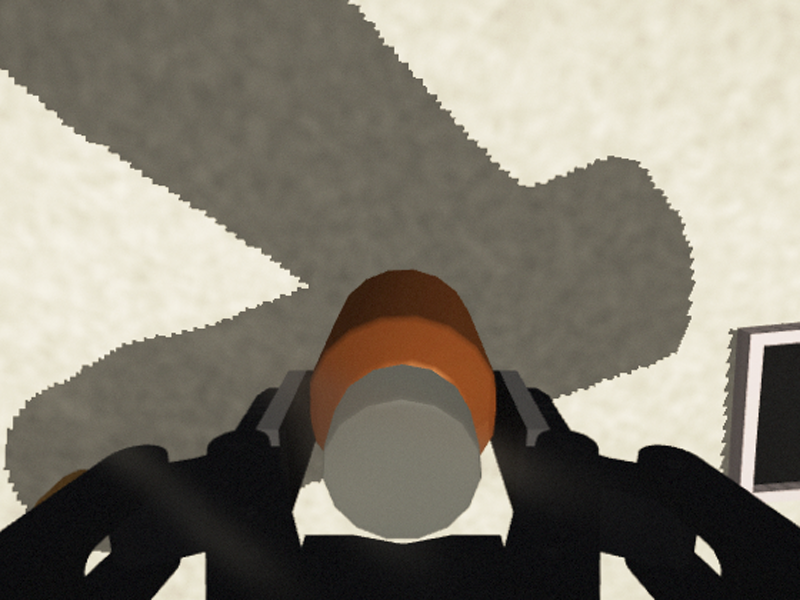

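Gripped squarely: the bottle is at (402,400) between the pads, reading 51 mm. Lifting and carrying to the round holder.

Emit:
{"api": "step_arm", "payload": {"series": [[0,0,0.03,0,0,0],[0,0,0.1,0,0,0],[0,0,0.18,0,0,0],[0,0,0.25,0,0,0],[0,0,0.3,0,0,0],[0.02,-0.05,0.3,0,0,0],[0.05,-0.125,0.3,0,0,0],[0.08,-0.2,0.3,0,0,0],[0.11,-0.275,0.3,0,0,0],[0.14,-0.35,0.3,0,0,0],[0.17,-0.425,0.3,0,0,0],[0.2,-0.5,0.3,0,0,0]]}}

```text
clock: 6.6
position: [517.2, -76.6, 150.0]
ee_rot: [-0.124, 0.992, 0.0, -0.0]
contact_force: [-0.1, 0.4, -1.8]
gripper_width: 50.9
```

Emit:
{"api": "step_arm", "payload": {"series": [[0.03,-0.08,0,0,0,0],[0.06,-0.16,0,0,0,0],[0.09,-0.24,0,0,0,0],[0.12,-0.32,0,0,0,0],[0.16,-0.4,0,0,0,0],[0.2,-0.5,0,0,0,0],[0.22,-0.57,0,0,0,0],[0.246,-0.632,0,0,0,0],[0.246,-0.632,0,0,0,0],[0.246,-0.632,0,0,0,0],[0.246,-0.632,0,0,0,0],[0.246,-0.632,0,0,0,0]]}}

```text
clock: 7.6
position: [615.3, -326.8, 149.9]
ee_rot: [-0.124, 0.992, 0.0, -0.0]
contact_force: [0.1, 0.3, -0.8]
gripper_width: 51.0
```

```bash
python3 shot.py w5
```

```text
[ 615.5 -326.7  150.2] [-0.257  0.547  0.123 -0.    -1.147 -1.065] 50.90904623616589
```

View pics/w5.png

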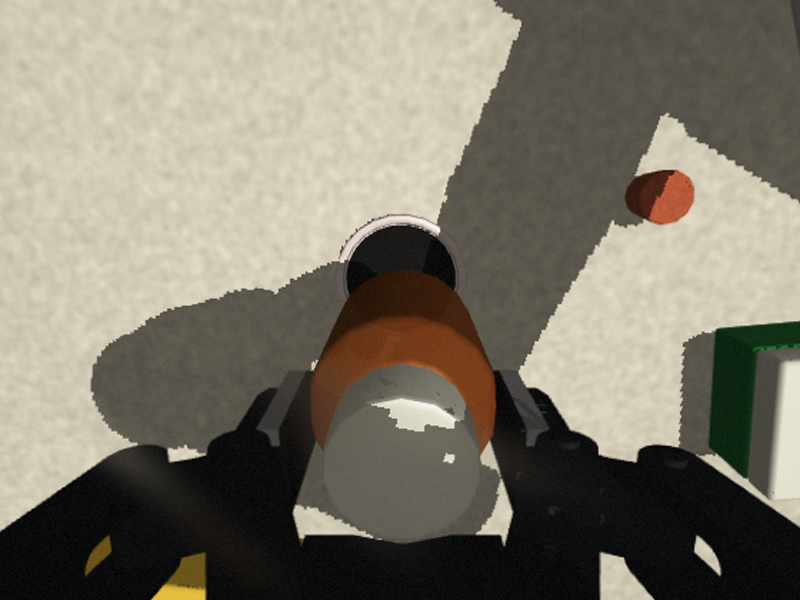

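The bottle is unmoved in the hand and the round holder sits straight behind and below it (rim centred at x≈402). Lowering.

Emit:
{"api": "step_arm", "payload": {"series": [[0,0,-0.06,0,0,0],[0,0,-0.13,0,0,0],[0,0,-0.2,0,0,0],[0,0,-0.24,0,0,0],[0,0,-0.265,0,0,0],[0,0,-0.275,0,0,0],[0,0,-0.282,0,0,0],[0,0,-0.287,0,0,0],[0,0,-0.29,0,0,0],[0,0,-0.29,0,0,0],[0,0,-0.29,0,0,0]]}}

```text
clock: 8.57
position: [616.2, -328.1, 34.9]
ee_rot: [-0.124, 0.992, -0.0, 0.001]
contact_force: [0.5, -0.3, -1.2]
gripper_width: 51.2
```

```bash
python3 shot.py w6; python3 -c "
from bench import arm
import cv2
cv2.imwrite('pics/s6.png',cv2.resize(arm.get_image('side')['image'][100:260,180:400,::-1],None,fx=3.5,fy=3.5,interpolation=2));print(arm.read_state()['contact_force'])"
```

```text
[ 616.1 -328.1   34.8] [-0.258  0.653  0.003  0.    -0.919 -1.065] 50.66664769528254
[ 0.07446226  0.28737469 -3.17120608]
```

View pics/w6.png

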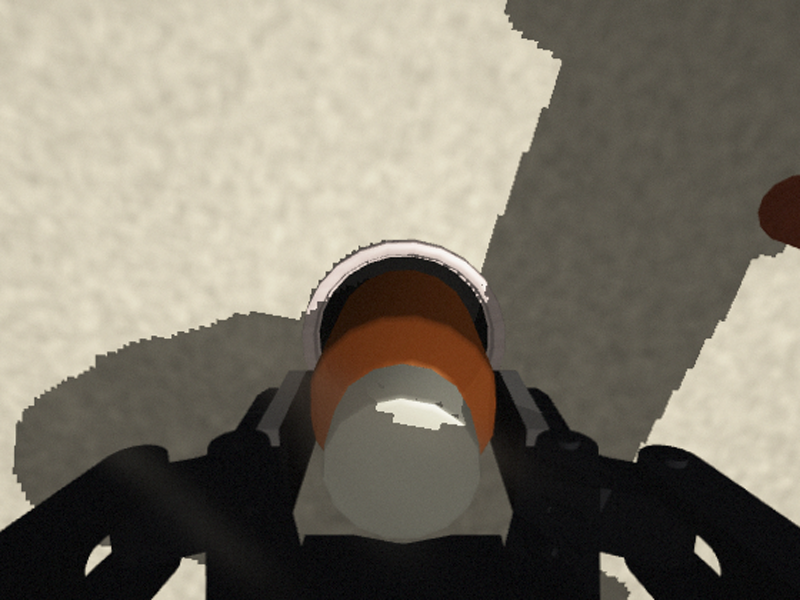

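View pics/s6.png

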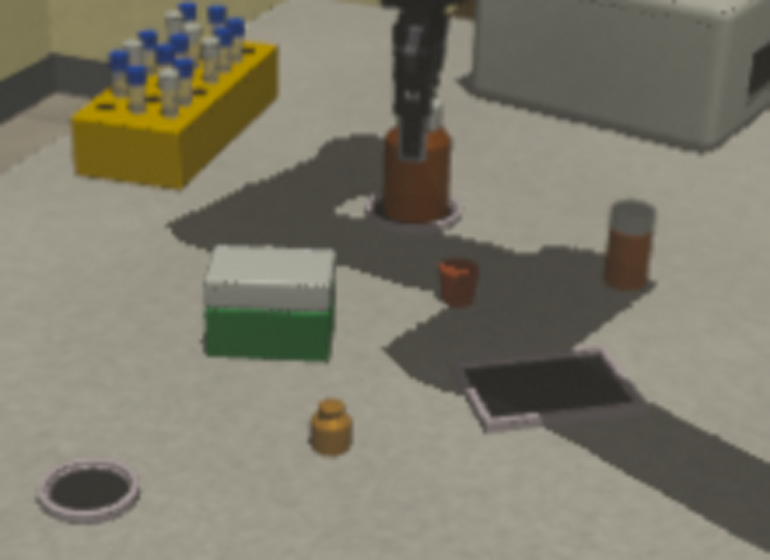

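Bottle is inside the rim, still hanging (Fz about −3 N). Lowering a bit until contact, then releasing.

Emit:
{"api": "step_arm", "payload": {"series": [[0,0,-0.002,0,0,0],[0,0,-0.004,0,0,0],[0,0,-0.004,0,0,0],[0,0,-0.004,0,0,0],[0,0,-0.004,0,0,0]]}}

```text
clock: 9.08
position: [616.2, -328.0, 34.5]
ee_rot: [-0.124, 0.992, -0.001, 0.001]
contact_force: [-1.8, 1.5, 6.3]
gripper_width: 50.6
```

Emit:
{"api": "step_arm", "payload": {"series": [[0,0,0,0,0,0],[0,0,0,0,0,0],[0,0,0,0,0,0],[0,0,0,0,0,0],[0,0,0,0,0,0],[0,0,0,0,0,0],[0,0,0,0,0,0],[0,0,0,0,0,0]], "jaw": 1}}

```text
clock: 9.75
position: [615.7, -327.9, 32.2]
ee_rot: [-0.124, 0.992, 0.0, -0.0]
contact_force: [0.5, 0.1, 0.1]
gripper_width: 85.4
```

Emit:
{"api": "step_arm", "payload": {"series": [[0,0,0.04,0,0,0],[0,0,0.1,0,0,0],[0,0,0.2,0,0,0],[0,0,0.3,0,0,0],[0,0,0.36,0,0,0],[0,0,0.36,0,0,0],[0,0,0.36,0,0,0]]}}

```text
clock: 10.33
position: [616.6, -328.1, 178.9]
ee_rot: [-0.124, 0.992, -0.001, 0.002]
contact_force: [-0.2, 0.7, -0.7]
gripper_width: 85.5
```

```bash
python3 shot.py w7
```

```text
[ 615.5 -327.6  176.5] [-2.580e-01  5.300e-01  1.600e-01 -1.000e-03 -1.201e+00 -1.065e+00] 84.93846345498532
```

View pics/w7.png

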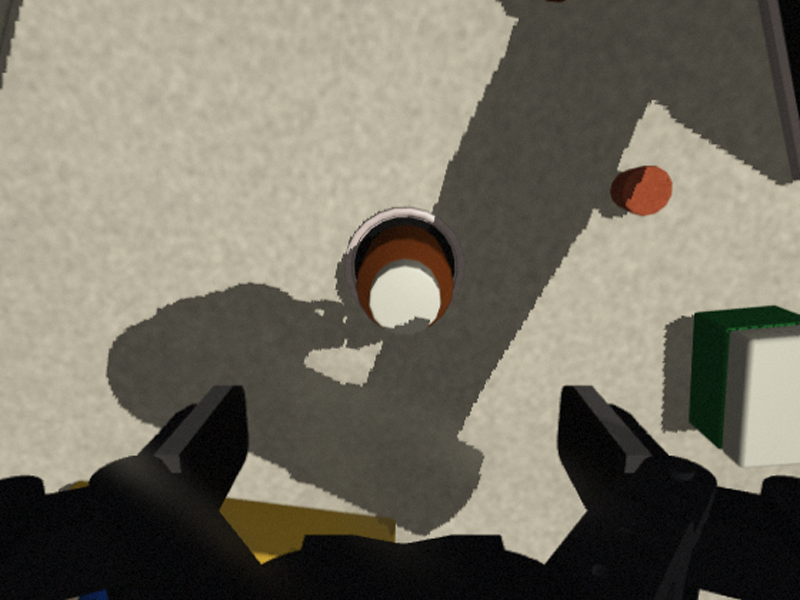

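Round bottle stands in its holder (cap at (405,298), rim round it). Going to the vial.

Emit:
{"api": "step_arm", "payload": {"series": [[-0.1,0.023,0,0,0,0],[-0.2,0.046,0,0,0,0],[-0.3,0.069,0,0,0,0],[-0.4,0.092,0,0,0,0],[-0.47,0.108,-0.1,0,0,0],[-0.47,0.108,-0.165,0,0,0],[-0.47,0.108,-0.165,0,0,0],[-0.47,0.108,-0.165,0,0,0],[-0.47,0.108,-0.165,0,0,0],[-0.47,0.108,-0.165,0,0,0]]}}

```text
clock: 11.22
position: [429.9, -285.4, 111.6]
ee_rot: [-0.124, 0.992, -0.001, 0.001]
contact_force: [0.5, 0.1, -0.4]
gripper_width: 85.3
```

```bash
python3 shot.py w8; python3 - <<'E'
from h import *
import pickle
W=pickle.load(open("w7.pkl","rb"))[0]; print(onz(W,(283.3,208.5),98))
E
```

```text
[ 429.7 -285.3  111.6] [-2.710e-01  2.970e-01 -3.980e-01  1.000e-03 -8.730e-01 -1.052e+00] 85.18706491605211
[ 613.29026807 -328.45618994   98.        ]
```

View pics/w8.png

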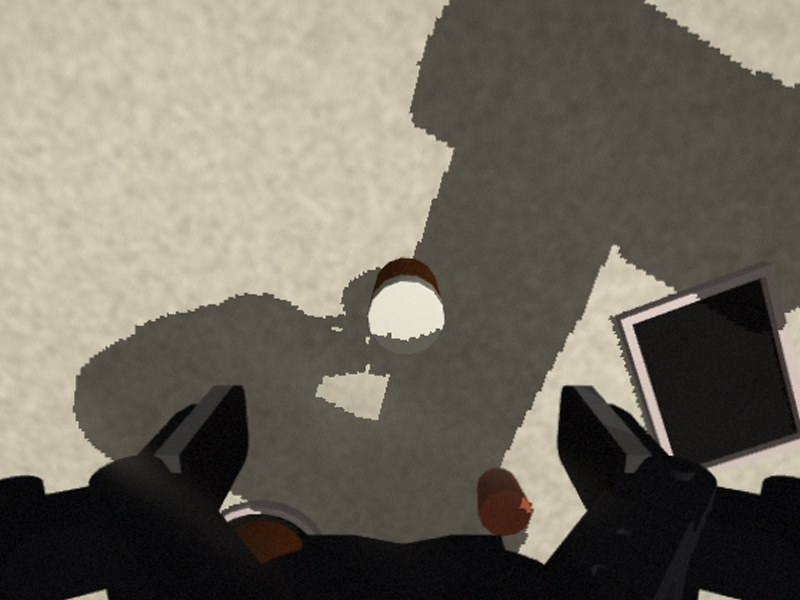

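```bash
python3 - <<'E'
from h import *
import pickle
W,s=pickle.load(open("w8.pkl","rb")); print(onz(W,(284.5,221.9),60),s["position"])
W=pickle.load(open("w1.pkl","rb"))[0]
import numpy as np
# long holder recheck in w8 : TL outer etc.
E
```

```text
[ 427.2355533  -284.87362552   60.        ] [ 429.71411114 -285.26702558  111.55399418]
```

Emit:
{"api": "step_arm", "payload": {"series": [[-0.002,-0.001,-0.06,0,0,0],[-0.002,-0.001,-0.12,0,0,0],[-0.002,-0.001,-0.18,0,0,0],[-0.002,-0.001,-0.21,0,0,0],[-0.002,-0.001,-0.228,0,0,0],[-0.002,-0.001,-0.228,0,0,0],[-0.002,-0.001,-0.228,0,0,0],[-0.002,-0.001,-0.228,0,0,0]]}}

```text
clock: 11.93
position: [428.2, -285.5, 20.3]
ee_rot: [-0.124, 0.992, -0.001, 0.001]
contact_force: [-0.7, -1.4, 0.4]
gripper_width: 85.5
```

Emit:
{"api": "step_arm", "payload": {"series": [[0,0,0,0,0,0],[0,0,0,0,0,0],[0,0,0,0,0,0],[0,0,0,0,0,0],[0,0,0,0,0,0],[0,0,0,0,0,0],[0,0,0,0,0,0],[0,0,0,0,0,0],[0,0,0,0,0,0],[0,0,0,0,0,0],[0,0,0,0,0,0],[0,0,0,0,0,0]], "jaw": -1}}

```text
clock: 12.93
position: [427.2, -285.2, 19.8]
ee_rot: [-0.124, 0.992, -0.0, 0.0]
contact_force: [-0.5, 1.4, 5.7]
gripper_width: 32.0
```

```bash
python3 shot.py w9
```

```text
[ 427.2 -285.2   19.8] [-0.272  0.426 -0.497  0.    -0.647 -1.051] 32.128058950185405
```

View pics/w9.png

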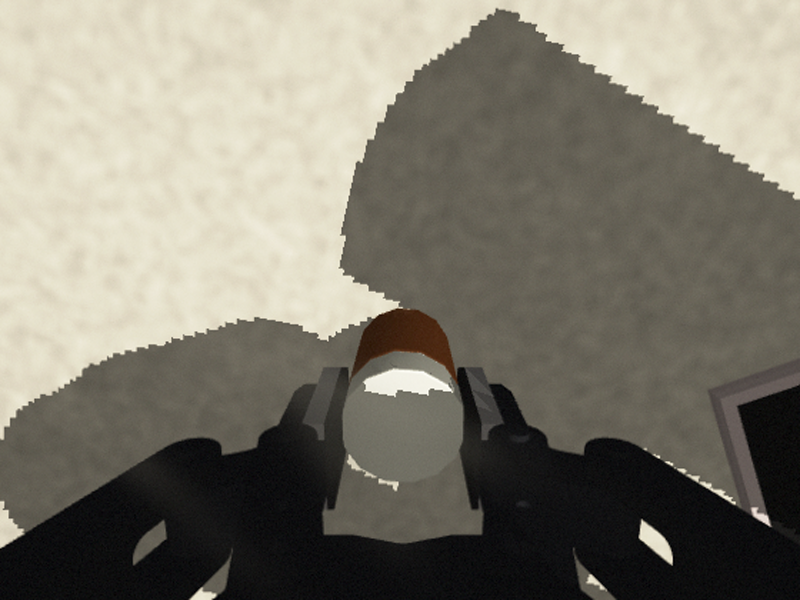

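Vial gripped (cap (403,418) between pads, 32 mm). Carry to the small holder.

Emit:
{"api": "step_arm", "payload": {"series": [[0,0,0.03,0,0,0],[0,0,0.1,0,0,0],[0,0,0.18,0,0,0],[0,0,0.25,0,0,0],[0,0,0.275,0,0,0],[0.03,0.05,0.275,0,0,0],[0.06,0.11,0.275,0,0,0],[0.1,0.18,0.275,0,0,0],[0.14,0.26,0.275,0,0,0],[0.18,0.34,0.275,0,0,0],[0.23,0.42,0.275,0,0,0],[0.27,0.5,0.275,0,0,0]]}}

```text
clock: 13.98
position: [535.3, -83.4, 128.3]
ee_rot: [-0.123, 0.992, 0.0, -0.0]
contact_force: [1.0, -0.5, -0.3]
gripper_width: 31.8
```

Emit:
{"api": "step_arm", "payload": {"series": [[0.04,0.08,0,0,0,0],[0.08,0.16,0,0,0,0],[0.12,0.24,0,0,0,0],[0.16,0.32,0,0,0,0],[0.2,0.4,0,0,0,0],[0.25,0.46,0,0,0,0],[0.276,0.51,0,0,0,0],[0.276,0.51,-0.08,0,0,0],[0.276,0.51,-0.14,0,0,0],[0.276,0.51,-0.18,0,0,0],[0.276,0.51,-0.18,0,0,0],[0.276,0.51,-0.18,0,0,0]]}}

```text
clock: 14.98
position: [644.5, 118.5, 55.4]
ee_rot: [-0.124, 0.992, -0.001, -0.002]
contact_force: [0.3, 0.3, 0.3]
gripper_width: 31.6
```

```bash
python3 shot.py w10
```

```text
[645.6 118.8  57.2] [ 4.280e-01  5.700e-01 -9.500e-02  1.000e-03 -9.060e-01 -1.751e+00] 32.113834208576876
```

View pics/w10.png

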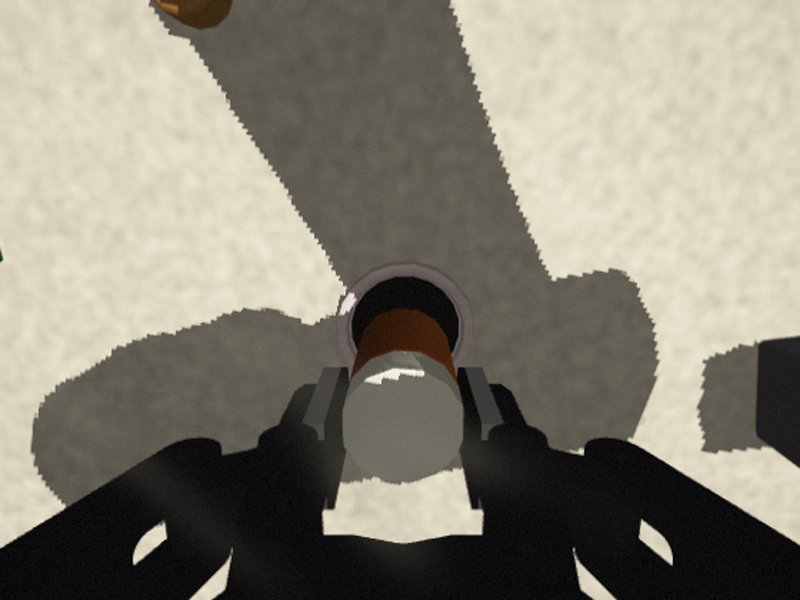

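Vial centred over the small holder (rim centre x≈405, vial x≈403). Lowering.

Emit:
{"api": "step_arm", "payload": {"series": [[0,0,-0.03,0,0,0],[0,0,-0.05,0,0,0],[0,0,-0.065,0,0,0],[0,0,-0.075,0,0,0],[0,0,-0.082,0,0,0],[0,0,-0.086,0,0,0],[0,0,-0.088,0,0,0],[0,0,-0.088,0,0,0],[0,0,-0.088,0,0,0],[0,0,-0.088,0,0,0]]}}

```text
clock: 15.87
position: [645.4, 118.9, 22.9]
ee_rot: [-0.124, 0.992, -0.0, 0.0]
contact_force: [-2.0, -0.4, 5.4]
gripper_width: 31.9
```

Emit:
{"api": "step_arm", "payload": {"series": [[0,0,-0.002,0,0,0],[0,0,-0.003,0,0,0],[0,0,-0.003,0,0,0],[0,0,-0.003,0,0,0]]}}

```text
clock: 16.2
position: [645.6, 118.9, 22.9]
ee_rot: [-0.124, 0.992, -0.0, 0.001]
contact_force: [-4.3, -0.9, 10.5]
gripper_width: 31.9
```

Contact with the floor (Fz 10 N). Release and rise.

Emit:
{"api": "step_arm", "payload": {"series": [[0,0,0,0,0,0],[0,0,0,0,0,0],[0,0,0,0,0,0],[0,0,0,0,0,0],[0,0,0,0,0,0],[0,0,0,0,0,0],[0,0,0,0,0,0],[0,0,0,0,0,0],[0,0,0,0,0,0]], "jaw": 1}}

```text
clock: 16.95
position: [645.3, 118.9, 20.6]
ee_rot: [-0.124, 0.992, -0.0, -0.0]
contact_force: [-1.0, -0.2, 0.2]
gripper_width: 85.4
```

Emit:
{"api": "step_arm", "payload": {"series": [[0,0,0.04,0,0,0],[0,0,0.1,0,0,0],[0,0,0.2,0,0,0],[0,0,0.3,0,0,0],[0,0,0.4,0,0,0],[0,0,0.4,0,0,0],[0,0,0.4,0,0,0],[0,0,0.4,0,0,0]]}}

```text
clock: 17.62
position: [644.8, 118.9, 180.5]
ee_rot: [-0.123, 0.992, 0.0, -0.0]
contact_force: [-0.0, 0.3, -0.4]
gripper_width: 85.5
```

```bash
python3 shot.py w11
```

```text
[644.3 118.7 179.3] [ 4.280e-01  4.580e-01  4.600e-02 -1.000e-03 -1.162e+00 -1.751e+00] 85.60526417526373
```

View pics/w11.png

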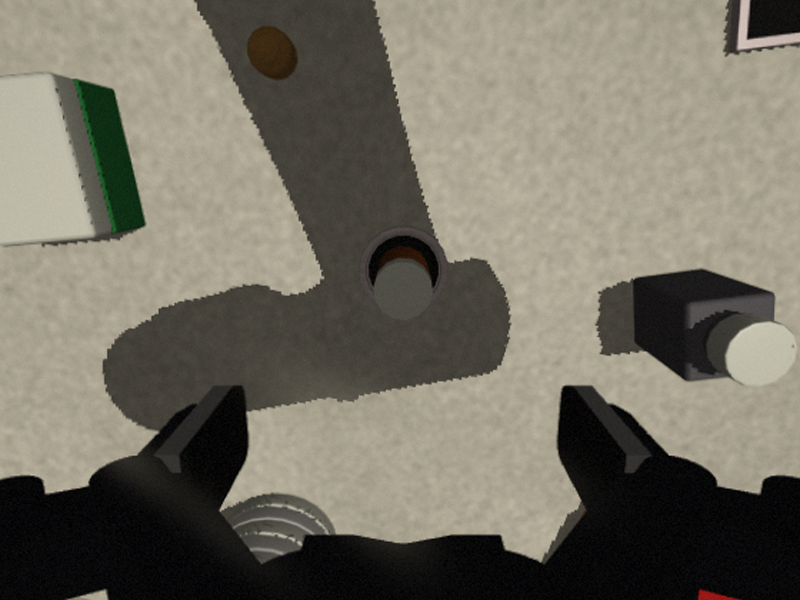

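Vial stands in its holder, (403,288) inside the rim. Now the square bottle, turning the jaws +6°.

Emit:
{"api": "step_arm", "payload": {"series": [[-0.01,0.1,0,0,0,0.067],[-0.02,0.2,0,0,0,0.067],[-0.03,0.3,0,0,0,0.067],[-0.04,0.4,0,0,0,0.067],[-0.047,0.454,0,0,0,0.067],[-0.047,0.454,-0.06,0,0,0.067],[-0.047,0.454,-0.12,0,0,0.067],[-0.047,0.454,-0.12,0,0,0.067],[-0.047,0.454,-0.12,0,0,0.067],[-0.047,0.454,-0.12,0,0,0.067],[-0.047,0.454,-0.12,0,0,0.067]]}}

```text
clock: 18.58
position: [627.5, 300.5, 134.2]
ee_rot: [-0.175, 0.984, 0.0, 0.001]
contact_force: [-0.0, -0.1, 0.3]
gripper_width: 85.5
```

```bash
python3 shot.py w12; python3 - <<'E'
from h import *
import pickle
W=pickle.load(open("w11.pkl","rb"))[0]; print(onz(W,(282,202),63))
E
```

```text
[627.5 300.5 134.4] [ 6.790e-01  5.560e-01  9.700e-02  1.000e-03 -1.109e+00 -1.897e+00] 85.16956955715102
[645.11287379 118.83797292  63.        ]
```

View pics/w12.png

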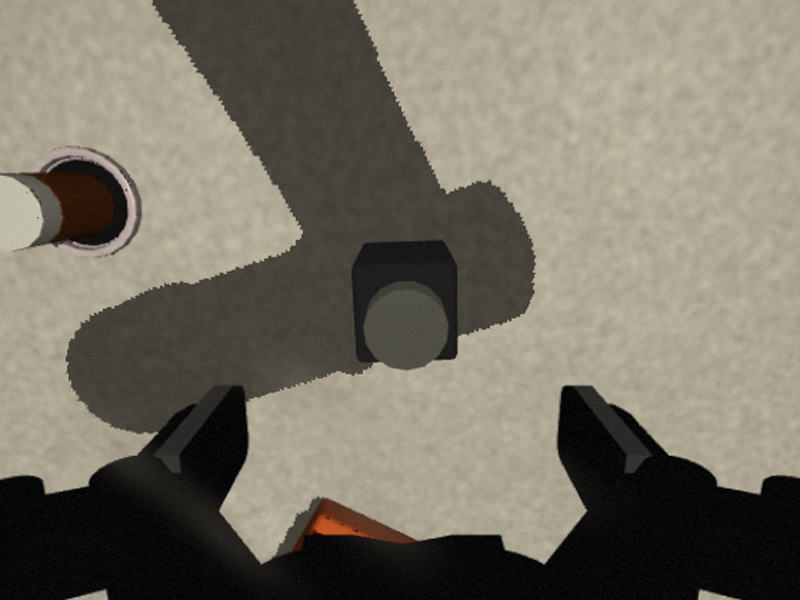

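The square bottle is centred at (406,327) and aligned with the jaws. Descend and grip.

Emit:
{"api": "step_arm", "payload": {"series": [[0,0,-0.06,0,0,0],[0,0,-0.12,0,0,0],[0,0,-0.18,0,0,0],[0,0,-0.23,0,0,0],[0,0,-0.257,0,0,0],[0,0,-0.257,0,0,0],[0,0,-0.257,0,0,0],[0,0,-0.257,0,0,0]]}}

```text
clock: 19.3
position: [627.8, 301.2, 32.0]
ee_rot: [-0.176, 0.984, 0.001, 0.002]
contact_force: [0.2, 0.6, 0.1]
gripper_width: 85.3
```

Emit:
{"api": "step_arm", "payload": {"series": [[0,0,0,0,0,0],[0,0,0,0,0,0],[0,0,0,0,0,0],[0,0,0,0,0,0],[0,0,0,0,0,0],[0,0,0,0,0,0],[0,0,0,0,0,0],[0,0,0,0,0,0],[0,0,0,0,0,0],[0,0,0,0,0,0],[0,0,0,0,0,0]], "jaw": -1}}

```text
clock: 20.22
position: [627.4, 301.3, 31.4]
ee_rot: [-0.176, 0.984, 0.0, 0.001]
contact_force: [-1.1, 1.1, 5.1]
gripper_width: 46.7
```

```bash
python3 shot.py w13
```

```text
[627.4 301.3  31.4] [ 6.800e-01  6.530e-01 -7.000e-03  1.000e-03 -9.080e-01 -1.897e+00] 46.70553766985676
```

View pics/w13.png

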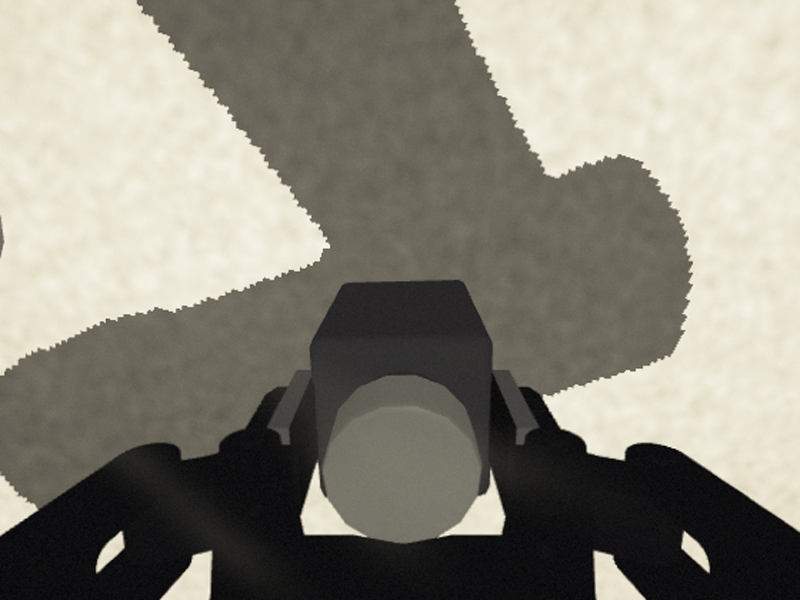

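Gripped square (46.7 mm). Carry to the square holder.

Emit:
{"api": "step_arm", "payload": {"series": [[0,0,0.03,0,0,0],[0,0,0.1,0,0,0],[0,0,0.16,0,0,0],[-0.04,0,0.2,0,0,0],[-0.1,0,0.2,0,0,0],[-0.18,0,0.2,0,0,0],[-0.26,0,0.2,0,0,0],[-0.34,0,0.2,0,0,0],[-0.42,-0.002,0.2,0,0,0],[-0.48,-0.002,0.2,0,0,0],[-0.506,-0.002,0.2,0,0,0],[-0.506,-0.002,0.2,0,0,0]]}}

```text
clock: 21.27
position: [421.7, 298.8, 109.9]
ee_rot: [-0.176, 0.984, -0.0, -0.001]
contact_force: [0.1, 0.4, -2.4]
gripper_width: 46.5
```

Emit:
{"api": "step_arm", "payload": {"series": [[0,0,-0.03,0,0,0],[0,0,-0.07,0,0,0],[0,0,-0.1,0,0,0],[0,0,-0.1,0,0,0],[0,0,-0.1,0,0,0],[0,0,-0.1,0,0,0]]}}

```text
clock: 21.77
position: [425.2, 300.1, 70.4]
ee_rot: [-0.175, 0.984, 0.0, 0.001]
contact_force: [-0.5, 0.5, -1.7]
gripper_width: 46.9
```

```bash
python3 shot.py w14
```

```text
[425.1 300.2  70.7] [ 0.927  0.358 -0.433  0.    -0.778 -2.146] 46.6052608412032
```

View pics/w14.png

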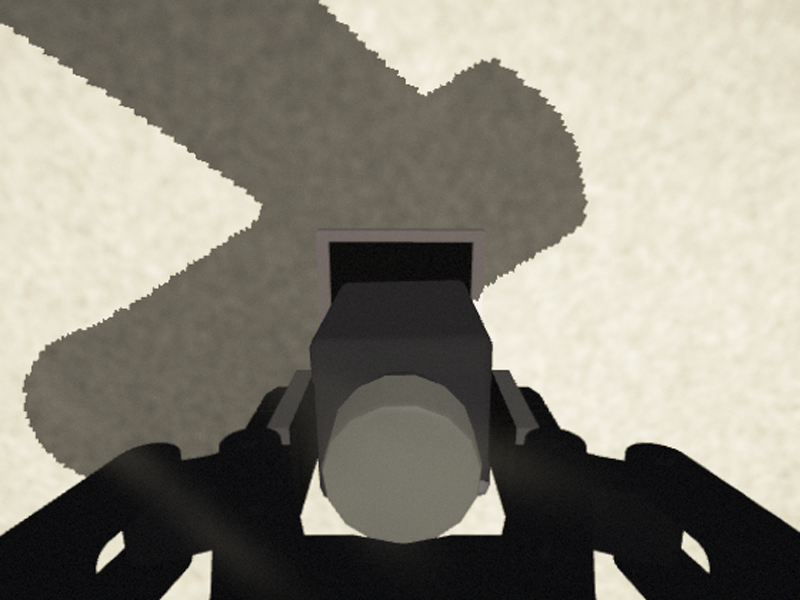

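Holder (centre x≈401) and bottle (402) are aligned. Lowering.

Emit:
{"api": "step_arm", "payload": {"series": [[0,0,-0.03,0,0,0],[0,0,-0.055,0,0,0],[0,0,-0.07,0,0,0],[0,0,-0.08,0,0,0],[0,0,-0.087,0,0,0],[0,0,-0.09,0,0,0],[0,0,-0.093,0,0,0],[0,0,-0.093,0,0,0],[0,0,-0.093,0,0,0],[0,0,-0.093,0,0,0]]}}

```text
clock: 22.65
position: [424.2, 299.8, 34.4]
ee_rot: [-0.176, 0.984, -0.0, 0.0]
contact_force: [-2.7, -1.7, 7.5]
gripper_width: 46.6
```

```bash
python3 shot.py w15
```

```text
[424.2 299.7  34.4] [ 9.280e-01  4.100e-01 -4.700e-01  1.000e-03 -6.900e-01 -2.146e+00] 46.792430929209445
```

View pics/w15.png

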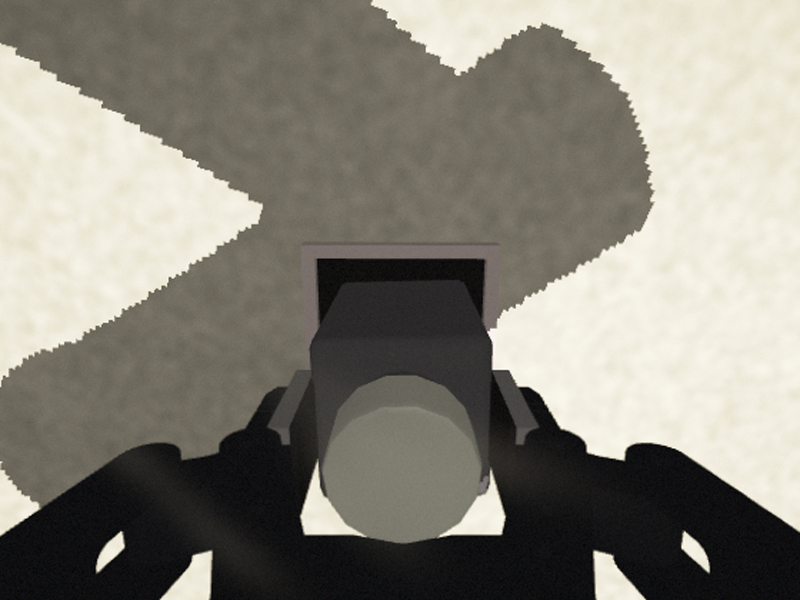

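Contact at exactly +3 mm over the grasp height, with about 8 mm clearance all round. Release and rise.

Emit:
{"api": "step_arm", "payload": {"series": [[0,0,0,0,0,0],[0,0,0,0,0,0],[0,0,0,0,0,0],[0,0,0,0,0,0],[0,0,0,0,0,0],[0,0,0,0,0,0],[0,0,0,0,0,0],[0,0,0,0,0,0]], "jaw": 1}}

```text
clock: 23.37
position: [424.1, 299.7, 32.6]
ee_rot: [-0.176, 0.984, -0.0, -0.0]
contact_force: [-0.8, 0.8, 0.8]
gripper_width: 85.0
```

Emit:
{"api": "step_arm", "payload": {"series": [[0,0,0.04,0,0,0],[0,0,0.1,0,0,0],[0,0,0.2,0,0,0],[0,0,0.3,0,0,0],[0,0,0.36,0,0,0],[0,0,0.36,0,0,0],[0,0,0.36,0,0,0]]}}

```text
clock: 23.95
position: [424.5, 300.4, 178.3]
ee_rot: [-0.176, 0.984, 0.001, 0.001]
contact_force: [-0.1, -0.0, -1.3]
gripper_width: 85.7
```

```bash
python3 shot.py w16
```

```text
[423.7 299.5 176.6] [ 9.280e-01  2.330e-01 -3.000e-01 -1.000e-03 -1.037e+00 -2.146e+00] 85.72855278426881
```

View pics/w16.png

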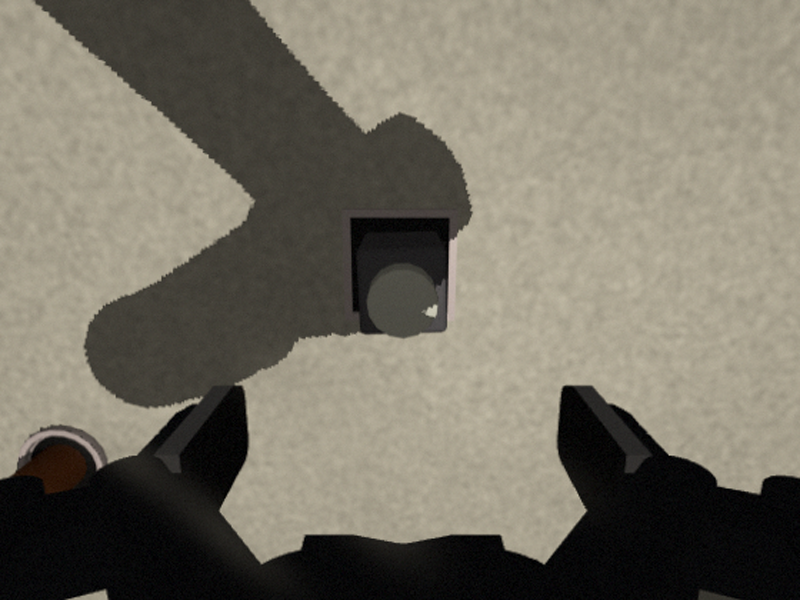

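The square bottle stands within its holder, (400,275), rim visible round it. Now to the tip box.

Emit:
{"api": "step_arm", "payload": {"series": [[0.511,-0.972,0,0,0,0],[0.511,-0.972,0,0,0,0],[0.511,-0.972,0,0,0,0],[0.511,-0.972,0,0,0,0],[0.511,-0.972,0,0,0,0],[0.511,-0.972,0,0,0,0],[0.511,-0.972,0,0,0,0],[0.511,-0.972,0,0,0,0],[0.511,-0.972,0,0,0,0],[0.511,-0.972,0,0,0,0],[0.511,-0.972,0,0,0,0],[0.511,-0.972,0,0,0,0]]}}

```text
clock: 25.0
position: [628.8, -93.3, 173.2]
ee_rot: [-0.173, 0.985, -0.0, -0.002]
contact_force: [0.7, 0.9, 0.0]
gripper_width: 85.1
```

Emit:
{"api": "step_arm", "payload": {"series": [[0,0,0,0,0,0],[0,0,0,0,0,0],[0,0,0,0,0,0]]}}

```text
clock: 25.25
position: [627.7, -88.0, 175.9]
ee_rot: [-0.176, 0.984, 0.0, -0.001]
contact_force: [-0.5, 0.2, 0.7]
gripper_width: 85.2
```

```bash
python3 shot.py w17; python3 crop.py w17 c17 6 230 170 110 95
```

```text
[627.9 -87.8 176.3] [ 0.116  0.424 -0.017 -0.    -1.131 -1.332] 85.22408880203724
(570, 664, 3)
```

View pics/w17.png

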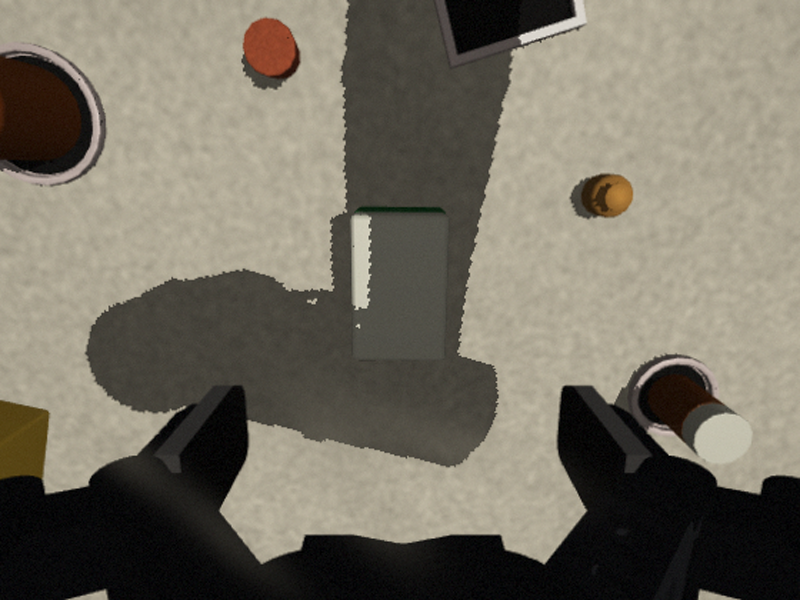

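View pics/c17.png

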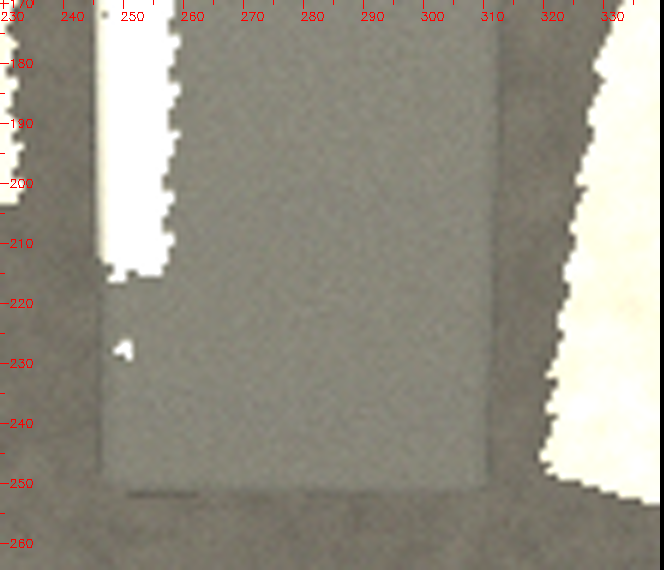

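```bash
python3 - <<'E'
from h import *
import pickle
W,s=pickle.load(open("w17.pkl","rb"))
A=np.array([onz(W,(np.array(q)*.7),60)[:2] for q in [(352,212),(447,212),(445,359),(353,359)]])
e=np.roll(A,-1,0)-A
print(A.mean(0),np.linalg.norm(e,axis=1),np.degrees(np.arctan2(e[:,1],e[:,0]))%180,s["position"])
E
```

```text
[628.07518974 -90.22746554] [50.69543146 83.60940147 53.01597422 83.61627935] [110.27858614  20.7941301  110.27378215  19.20392909] [627.89987755 -87.81527602 176.30980414]
```

Box is at (628,−90), 20°, directly under the tool. Descend and grip.

Emit:
{"api": "step_arm", "payload": {"series": [[0,-0.002,-0.08,0,0,0],[0,-0.002,-0.16,0,0,0],[0,-0.002,-0.24,0,0,0],[0,-0.002,-0.31,0,0,0],[0,-0.002,-0.36,0,0,0],[0,-0.002,-0.395,0,0,0],[0,-0.002,-0.395,0,0,0],[0,-0.002,-0.395,0,0,0],[0,-0.002,-0.395,0,0,0]]}}

```text
clock: 26.05
position: [629.5, -89.2, 20.2]
ee_rot: [-0.176, 0.984, -0.0, 0.001]
contact_force: [-0.2, -0.4, 0.0]
gripper_width: 85.8
```

Emit:
{"api": "step_arm", "payload": {"series": [[0,0,0,0,0,0],[0,0,0,0,0,0],[0,0,0,0,0,0],[0,0,0,0,0,0],[0,0,0,0,0,0],[0,0,0,0,0,0],[0,0,0,0,0,0],[0,0,0,0,0,0],[0,0,0,0,0,0],[0,0,0,0,0,0],[0,0,0,0,0,0]], "jaw": -1}}

```text
clock: 26.97
position: [629.6, -89.8, 20.3]
ee_rot: [-0.176, 0.984, -0.0, 0.001]
contact_force: [-0.3, 2.5, 6.1]
gripper_width: 52.2
```

```bash
python3 shot.py w18
```

```text
[629.6 -89.8  20.4] [ 0.113  0.583 -0.184  0.    -0.801 -1.33 ] 52.68516349923058
```

View pics/w18.png

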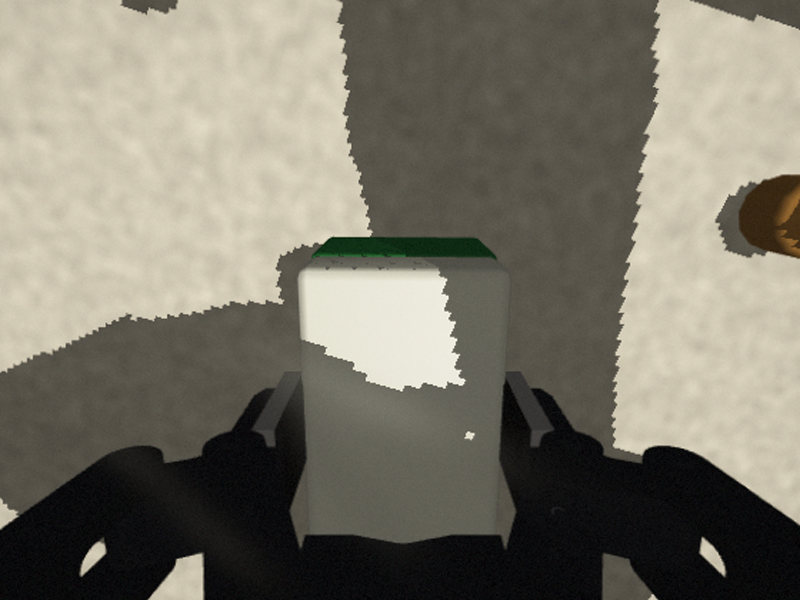

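Gripped (52.4 mm). Carry to the long holder with a +15.8° turn.

Emit:
{"api": "step_arm", "payload": {"series": [[0,0,0.03,0,0,0],[0,0,0.1,0,0,0],[0,0,0.16,0,0,0.02],[-0.04,-0.003,0.2,0,0,0.05],[-0.1,-0.007,0.2,0,0,0.09],[-0.17,-0.013,0.2,0,0,0.13],[-0.25,-0.02,0.2,0,0,0.16],[-0.33,-0.025,0.2,0,0,0.176],[-0.41,-0.032,0.2,0,0,0.176],[-0.46,-0.036,0.2,0,0,0.176],[-0.482,-0.037,0.2,0,0,0.176],[-0.482,-0.037,0.2,0,0,0.176]]}}

```text
clock: 28.02
position: [433.7, -104.9, 99.2]
ee_rot: [-0.309, 0.951, 0.0, -0.0]
contact_force: [0.7, -0.6, -1.1]
gripper_width: 52.3
```

Emit:
{"api": "step_arm", "payload": {"series": [[0,0,-0.03,0,0,0],[0,0,-0.07,0,0,0],[0,0,-0.1,0,0,0],[0,0,-0.13,0,0,0],[0,0,-0.13,0,0,0],[0,0,-0.13,0,0,0],[0,0,-0.13,0,0,0]]}}

```text
clock: 28.6
position: [437.2, -104.6, 47.2]
ee_rot: [-0.31, 0.951, -0.0, 0.001]
contact_force: [-0.6, -0.4, -1.6]
gripper_width: 52.4
```

```bash
python3 shot.py w19;python3 -c "
from bench import arm
import cv2
cv2.imwrite('pics/s19.png',cv2.resize(arm.get_image('side')['image'][100:260,180:400,::-1],None,fx=3.5,fy=3.5,interpolation=2))"
```

```text
[ 437.1 -104.6   47.4] [ 0.129  0.293 -0.625  0.    -0.651 -1.07 ] 52.20940445006575
```

View pics/w19.png

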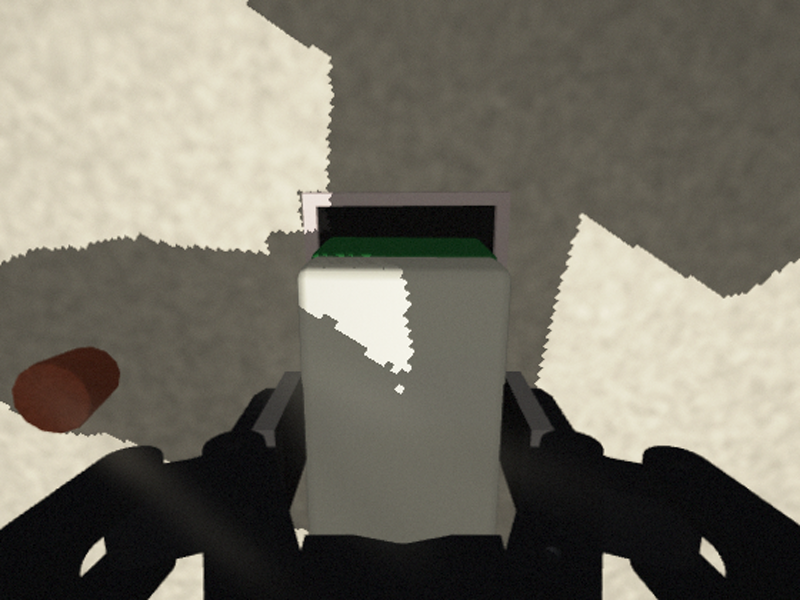

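View pics/s19.png

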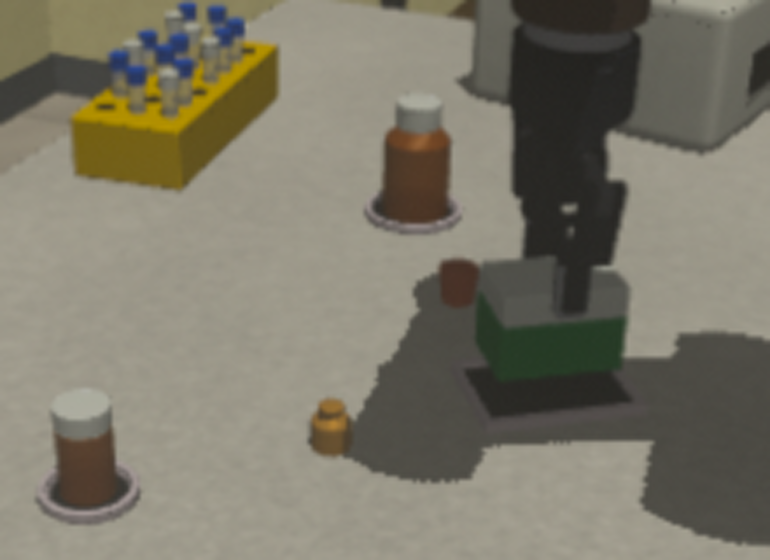

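Box and holder are aligned (floor 319–495 px, box base 325–495) and clear. Lowering.

Emit:
{"api": "step_arm", "payload": {"series": [[0,0,-0.02,0,0,0],[0,0,-0.035,0,0,0],[0,0,-0.047,0,0,0],[0,0,-0.055,0,0,0],[0,0,-0.06,0,0,0],[0,0,-0.063,0,0,0],[0,0,-0.063,0,0,0],[0,0,-0.063,0,0,0],[0,0,-0.063,0,0,0]]}}

```text
clock: 29.45
position: [435.0, -104.8, 23.2]
ee_rot: [-0.31, 0.951, -0.0, -0.001]
contact_force: [-7.7, 1.9, 19.3]
gripper_width: 52.4
```

```bash
python3 shot.py w20
```

```text
[ 435.1 -104.8   23.2] [ 1.29e-01  3.35e-01 -6.52e-01  1.00e-03 -5.85e-01 -1.07e+00] 52.59451958552953
```

View pics/w20.png

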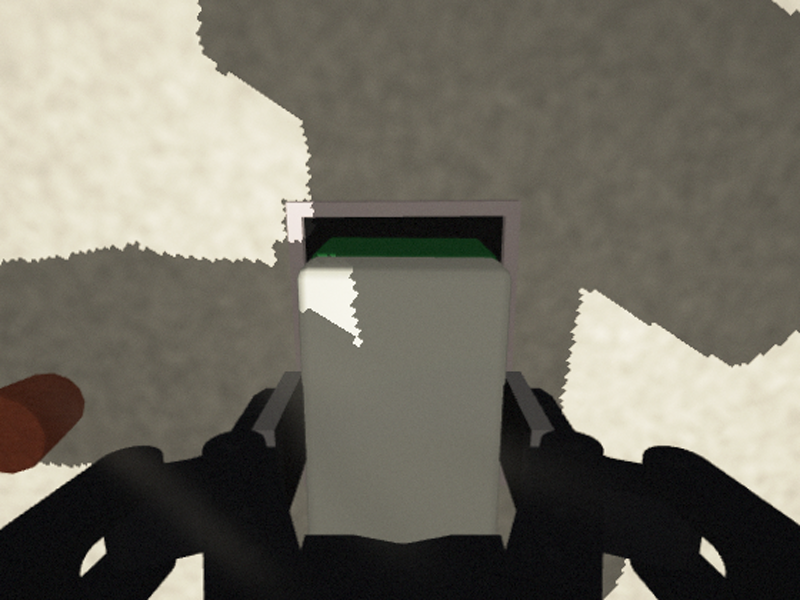

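On the floor (+2.9 mm, Fz 19 N), inside the rim. Raise the command 1 mm to ease the force, release and rise.

Emit:
{"api": "step_arm", "payload": {"series": [[0,0,0.002,0,0,0],[0,0,0.002,0,0,0],[0,0,0.002,0,0,0]]}}

```text
clock: 29.75
position: [435.1, -104.8, 23.3]
ee_rot: [-0.31, 0.951, 0.0, -0.001]
contact_force: [-5.0, 2.0, 12.2]
gripper_width: 52.5
```

Emit:
{"api": "step_arm", "payload": {"series": [[0,0,0,0,0,0],[0,0,0,0,0,0],[0,0,0,0,0,0],[0,0,0,0,0,0],[0,0,0,0,0,0],[0,0,0,0,0,0],[0,0,0,0,0,0],[0,0,0,0,0,0]], "jaw": 1}}

```text
clock: 30.42
position: [435.7, -104.7, 22.2]
ee_rot: [-0.31, 0.951, 0.0, -0.0]
contact_force: [0.7, 0.7, -0.2]
gripper_width: 85.2
```

Emit:
{"api": "step_arm", "payload": {"series": [[0,0,0.04,0,0,0],[0,0,0.1,0,0,0],[0,0,0.2,0,0,0],[0,0,0.3,0,0,0],[0.05,0,0.4,0,0,0],[0.1,0.1,0.5,0,0,0],[0.2,0.2,0.6,0,0,0],[0.3,0.3,0.7,0,0,0],[0.3,0.3,0.8,0,0,0],[0.3,0.3,0.9,0,0,0],[0.3,0.3,0.95,0,0,0],[0.3,0.3,0.95,0,0,0]]}}

```text
clock: 31.42
position: [556.4, 16.1, 405.2]
ee_rot: [-0.31, 0.951, -0.0, 0.001]
contact_force: [1.0, 0.5, 0.0]
gripper_width: 85.4
```

```bash
python3 shot.py w21;python3 -c "
from bench import arm
import cv2
for n in ['scene','side']: cv2.imwrite(f'pics/{n}21.png',cv2.resize(arm.get_image(n)['image'][:,:,::-1],(800,600),interpolation=2))"
```

```text
[559.5  16.3 411.4] [ 0.321  0.196  0.232  0.004 -1.593 -1.261] 84.78409232171917
```

View pics/w21.png

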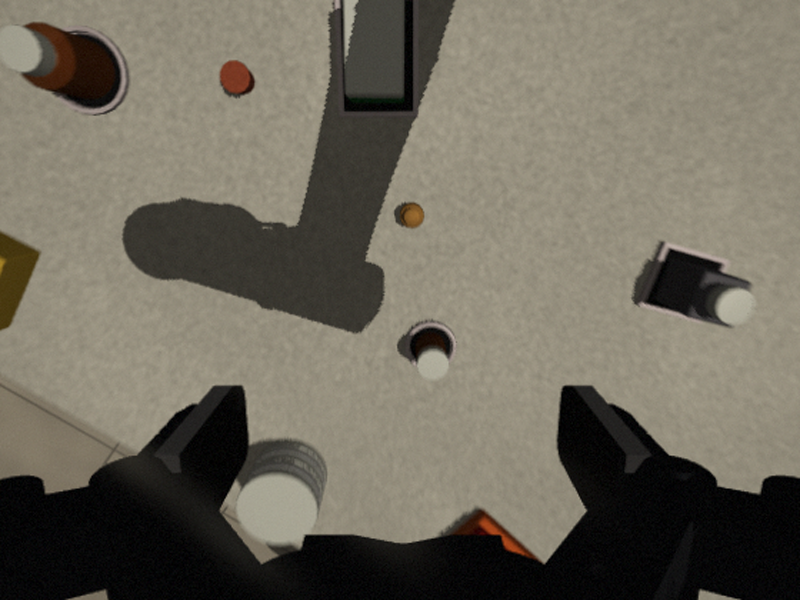

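View pics/scene21.png

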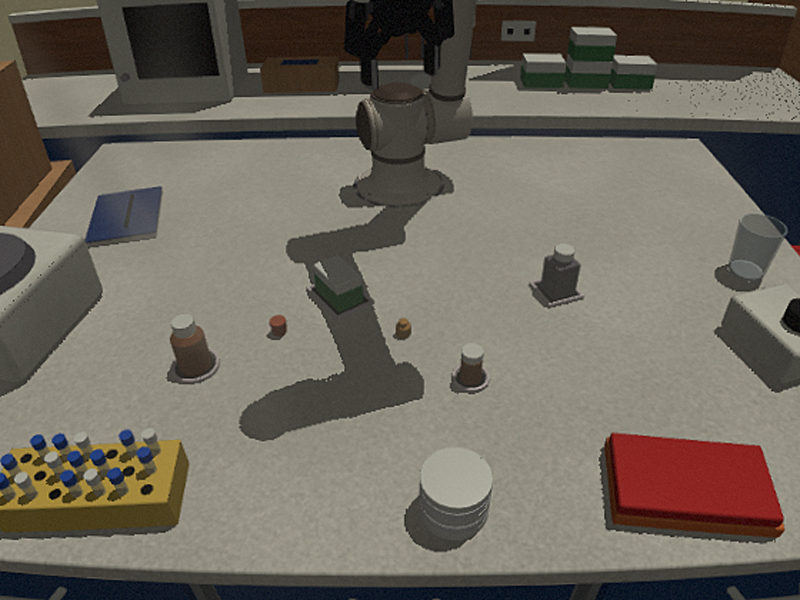

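View pics/side21.png

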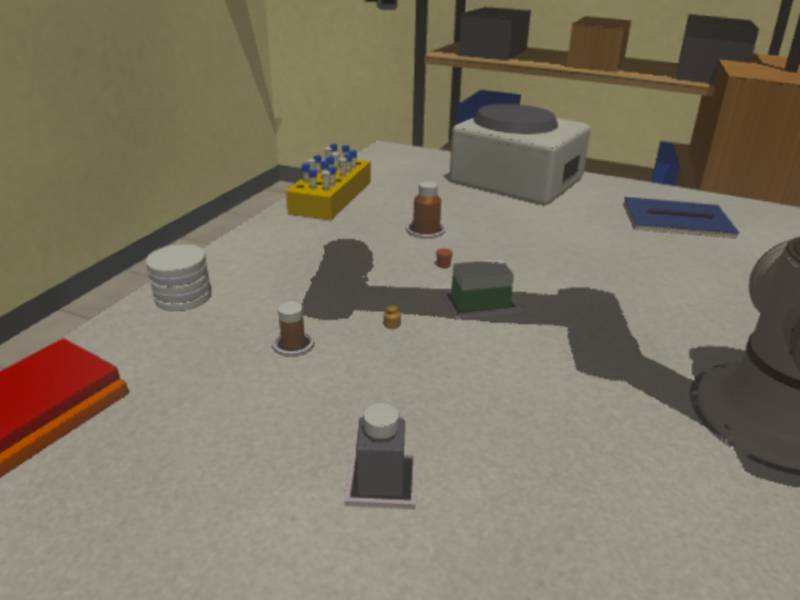

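Emit:
{"api": "step_arm", "payload": {"series": [[0,0,0,0,0,0],[0,0,0,0,0,0],[0,0,0,0,0,0],[0,0,0,0,0,0],[0,0,0,0,0,0],[0,0,0,0,0,0]]}}

```text
clock: 32.07
position: [555.5, 15.1, 401.9]
ee_rot: [-0.309, 0.951, 0.0, -0.0]
contact_force: [-0.1, -0.2, 0.2]
gripper_width: 85.4
```

```bash
python3 - <<'E'
from h import *
import pickle
from bench import arm
W=pickle.load(open("w21.pkl","rb"))[0]
f=lambda u,z:onz(W,np.array(u)*.7,z)[:2].round(1)
print("sq",f((733,305),98),"vial",f((433,364),63),"stop",f((235,75),28),"wt",f((413,213),30))
W=pickle.load(open("w16.pkl","rb"))[0]
print("sq w16",onz(W,np.array((403,300))*.7,98))
a=pickle.load(open("cams.pkl","rb"))[1]["image"].astype(int);b=arm.get_image("side")["image"].astype(int)
for n,(x,y) in {"stop":(311,182),"wt":(274,223)}.items():
    print(n,np.abs(a-b)[y-10:y+10,x-8:x+8].mean())
print(arm.read_state()["contact_force"])
print(arm.job_done())
E
```

```text
sq [425.4 299.9] vial [647.3 120.5] stop [ 532.2 -201.7] wt [536.1  13.2]
sq w16 [422.14544309 299.45562459  98.        ]
stop 6.503125
wt 16.415625
[0.31212182 0.70389241 0.25397051]
the job is handed in; nothing more can be done
None
```

All four items now stand upright in their matching holders. I set each one down onto the holder floor before letting go, and handed the job in at about 32 s of the 134 s allowed.

**Placement checks (12 mm limit)**

| Item | Distance from holder centre |
|---|---|
| Round bottle | about 2.5 mm |
| Vial | about 0.3 mm in one view, 2.5 mm in another |
| Square bottle | 1.5–2 mm |
| Tip box | about 1 mm, from the arm's position at release, not measured again afterwards |

- **Alignment:** the last pictures show the square bottle and tip box lined up with their holders and inside the rims.
- **Bystanders:** the stopper and weight measure within about 3 mm of their first positions. A pixel comparison of the weight's area did change (16 grey levels); I put that down to the arm's moving shadow.
- **Contact:** at the end the gripper was open, clear of everything, and read no force.

**Disagreement between cameras:** the scene and side cameras put points 4–7 mm away from where the wrist camera did and read heights about 3–6 mm low. I used the wrist camera, because its views agreed with each other and with the stated heights to about 1 mm. My rough readings of the weight and small holder in the first wrist view were poor, so I dropped them.

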